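# Square across from the tick and hold the spring punch on the crossing

## Robot

A 7-joint arm with a two-finger parallel gripper is mounted at the origin on the work surface; the furniture and walls round the work are solid. World frame = base frame: x ahead of the robot, y to its left, z up, the work surface at z = 0. Lengths are in m, angles in rad, forces in N, time in s.
With the tool pointing down it reaches from about 0.35 to 0.9 m from the base axis. Payload 8.1 kg.
Tool frame: the origin (TCP) lies midway between the tips of the shut fingers; the grasp point (between the pads) lies 19 mm behind it; x points along the fingers, z is the direction in which the jaws open and shut, and the axes are right-handed (so a half turn about x gives the same grasp; the last joint's range is limited). The gripper opens to 92 mm and grips with 3 to 60 N. Pads are 19 mm wide; open, the fingers measure 130 mm over their backs; the gripper's body (75 mm by 190 mm) begins 47 mm behind the grasp point.
Start: joints at [-1.37, 0.434, 0.025, 1.573, -0.012, 1.134, -0.075], TCP at [0.187, 0.596, 0.227] pointing down, gripper open.
Joint ranges: [-2.62, 2.62], [-0.44, 2.09], [-1.27, 1.32], [0.08, 2.57], [-1.32, 4.46], [0.12, 2], [-2.74, 2.74]. Speed limits (rad/s): [2.22, 2.22, 3.01, 3.01, 3.14, 3.14, 3.14].

## Interface

Orientations are given as a rotation vector (axis times angle).
In Python, from cell import arm, optics, finder gives the robot as it stands.
- The arm moves only by the tool send_rows, never from a script. Its argument "rows" is a list that holds one entry, the list of rows, each a list of 7 numbers: the shift along the tool's x, y, z in mm, then the turn, a rotation vector about the tool's x, y, z in degrees, then the opening in per cent of the stroke, from 0 (shut) to 100 (fully open). A call has exactly 8 rows; each row is the pose to reach, as a shift and turn from the pose commanded when the call began, along the tool's axes at that moment; what a row does not reach only later rows make up. A row lasts 1/10 s, in which the tool goes at most 50 mm and 8.59 degrees, less where a joint would pass 70% of its speed; a pose out of reach is approached as far as the arm can. A call with a gripper value outside its range is refused whole. The fingers move at their own pace and stop on an object; "grip_force" is the grip in N (left out, the last holds). Time passes only in rows, so rows that repeat a pose let the fingers close, or fill a call up. It gives the time, the measured TCP pose, the force and the opening at its end, in the units of the state.
- arm.observe(): the state, without advancing time (a new reading comes with each control period).
- optics.get_image(name): name is "scene" or "top" or "wrist"; returns (picture, depth): 384x512x3 uint8, red, green, blue; 384x512 float32, m along the optical axis (not along the pixel's ray), 0 where there is no reading.
- optics.get_calibration(name): a dict with "camera_matrix" (3x3 intrinsics, pixels), "D" ([k1, k2, p1, p2, k3] as OpenCV has them; the pictures are not rectified), "position" and "orientation" of the camera in the world; the wrist camera has in their place "T_tool_cam" (4x4, takes a point from camera to tool coordinates, whose origin is the TCP and whose axes are the tool frame's). Camera axes: x right, y up, looking along -z (the intrinsics and any distortion apply to the point x, -y, -z); pixel columns grow to the right and rows downward; lengths in m; the calibration is good to about 2 mm. A picture is of the moment at which its call begins: read the wrist's pose just before it. get_calibration takes no time and is no camera call.
- arm.sign_off(): hands the job in, once; it reports no verdict.
Trained networks look in the newest picture that a camera, given by its name, has taken for a name from the list of things; names that differ only in an ending like _2 or _b are one class to them, and where a whole thing is asked for, a point or a joint stands for the part that bears it (a point fixed in the world has none). Each returns a list of dicts, best first, with "confidence" (0 to 1); they miss things now and then, are a little off and sometimes report something else, mostly with a low value. They report only what shows in the picture. A call takes as long as a camera call.
- finder.search_frame(camera, thing): "bbox" ([left, top, width, height] in pixels, round what is visible of it).
- finder.regions_of(camera, thing): "region" (384x512 bool, what is visible of it) and "bbox" ([left, top, width, height] in pixels, round what is visible of it).
- finder.place_of(camera, thing): "xy" ([column, row] in pixels: a listed point, or the origin of a listed thing).
The state is a dict: "clock": time; "joints": joint angles; "dq": joint speeds; "joint_efforts": joint torques, N m; "position": TCP position; "ee_rot": TCP orientation; "force": force on the tool from outside, world axes, zero at the start; "ft_torque": the same for the moment, N m; "width": opening from 0.0 (shut) to 1.0 (fully open).
Only numpy, scipy, OpenCV 4.12 (cv2) and the standard library are available. Lean on these libraries where they do the work, as an engineer would, in place of code of your own. Each camera call takes 0.05 s, during which the arm holds its last target.

## Task

Lay the steel square on the clamped aluminium plate with its stock standing on the bench flush against the plate's near edge and the blade's outer edge at the tick mark there, and let go of it. Then take the spring centre punch (the thick one with the cap) out of its stand and stand it upright where the plate's pen line meets that edge of the blade, its point on the plate right beside the blade, pushed down gently until the sprung point has gone in about half-way, never so far that it trips. Finish holding it there like that, so that I can check the position before it is fired; leave the square lying in place and the drift punch and the other loose things alone.

Things in the scene. Friction and masses are not known exactly. Their poses are not given: they have to be found in the camera images.
- plate: Flat aluminium plate 120 x 220 x 8 mm on the bench, held immovably by two low strap clamps at its far corners (up to 19 mm above its top, 33 mm in from the far edge). Origin: centre of its underside. x points from the near edge (robot's side, x = -60 mm) to the far edge, y along the length, z up. A 2 mm black pen line runs along y at x = -15 mm through two drilled holes at y = +-88 mm
- tick: Black pen tick 22 mm long, 2.4 mm wide, on the plate's top face, from the near edge square inward, within 30 mm of the middle of that edge. Origin: where it meets the near edge, on the top face (8 mm above the bench). Axes parallel to the plate's: x inward from the near edge, y along the edge, z up
- spot (a point): The marked spot: on the plate's top face, on the pen line, straight in from the tick (45 mm along the tick's x). Axes as the plate's
- square: Loose steel square, L-shaped, 0.42 to 0.62 kg. Origin: under the stock's centre, on the bench. Stock: dark bar 22 (x) x 120 (y) x 26 mm high, stands on its underside. Blade: flat bar 28 mm wide, 2.5 mm thick, leaves the stock's +x face (x = 11 mm) and reaches 90 mm along +x, its underside 8.6 mm up, so it passes over the plate. Blade's outer edge at y = -60 mm (stock's end), inner edge y = -32 mm
- square_grip (a point): Centre of the square's stock, 13 mm above its underside and 13 mm below its top; grasp it here from above across the 22 mm (it balances near here and stands level by itself). Axes as the square's. The face that goes flush against the plate's edge is the stock's +x face below the blade
- square_corner (a point): Inner corner of the square: where the blade's outer edge leaves the stock's +x face, at the blade's underside (x = 11, y = -60, z = 8.6 mm from the square's origin). Axes as the square's. When the square is laid properly this point is at the tick's origin
- stand: Hardwood block 60 x 116 x 46 mm fixed to the bench, with three upright 11.5 mm holes in a row along its y, at y = -36, 0 and +36 mm. Origin: centre of its underside, z up. Spring punch and drift punch stand in the two outer holes, either way round; the middle one is empty
- punch_grip (a point): Grasp point on the spring punch's axis, 42 mm above the shoulder it hangs by in the stand, 80 mm above its free point; z up along the punch. About 0.13 kg. Round barrel 15 mm thick from the shoulder up 67 mm, domed cap 17 mm thick above (top 36 mm over this point); below the shoulder a nose 10 mm thick, 24 mm long, then the 4 mm sprung point, 14 mm. Lift straight up 40 mm or more to free it
- punch_point (a point): The tip of the punch's sprung point, on the punch's axis, 38 mm below the shoulder when free. Axes as the punch's
- punch_tip (a joint): How far the sprung point has been pushed into the punch, m: 0 when free, 0.012 at its stop. The spring needs about 1.8 N to start and 4.5 N at half-way (0.006); the punch trips (fires) at 0.0105
- drift_mid (a point): Plain drift punch in the stand's other outer hole, to be left there: eight-sided, 13 mm thick, 54 mm high above the stand, no cap. The point is half-way up the part above the stand
- pliers: Pliers with red handles, 46 x 153 x 10 mm, lying on the bench; leave alone
- eraser: Eraser, 23 x 45 x 13 mm, lying on the bench; leave alone
- wood_block: Pine block, 45 x 110 x 28 mm, on the bench; leave alone
- wax_pot: Small round pot, 62 mm across and 35 mm high, on the bench; leave alone

How it is judged:
By the outcome, as a careful person would: the job done as asked, in the order asked, and still so for the second after the job is handed in, while the arm keeps its last pose, push and grip.
It also fails if it takes over 61 s, if anything falls off the work surface, if the arm or the gripper's body presses on something with over 40 N, if the wrist force passes 120 N, or if a joint passes its speed limit or range.

## Working session

There is one attempt and no reset: what is moved stays moved. The work goes in short steps, Python scripts to look and compute and a tool call to move; the robot and the scene stay as the last step left them, time stands still between calls to the robot, and variables do not carry over. Pictures are saved under pics/ and viewed, and the job is handed in when it is done.

Besides the shell and the picture viewer there is one more tool, called after ">>>" as a command line: name --argument value ..., lists and objects as JSON in quotes. send_rows: Moves the arm, as the interface text tells. Its arguments: {"type":"object","properties":{"rows":{"type":"array"},"grip_force":{"type":"number"}},"required":["rows"]}

```bash
ls -la; mkdir -p pics; python3 - <<'E'
from cell import arm, optics, finder
import cv2
print(arm.observe())
for n in ["scene","top","wrist"]:
    im,d=optics.get_image(n)
    cv2.imwrite(f"pics/{n}0.png",im[:,:,::-1])
    import numpy as np
    np.save(f"pics/{n}0_d.npy",d)
    print(n,optics.get_calibration(n))
print(arm.observe()["clock"])
E
```

```text
total 12
drwxr-xr-x  3 agent agent 4096 Dec  6 12:18 .
drwxr-xr-x 23 root  root  4096 Dec  6 12:18 ..
drwxr-xr-x  2 agent agent 4096 Dec  6 12:18 pics
{'clock': 0.0, 'joints': array([-1.36958986,  0.43521406,  0.02497491,  1.57410844, -0.01160064,
        1.13399741, -0.07506878]), 'dq': array([-0.00238308, -0.00093928, -0.00099216,  0.000784  ,  0.00120712,
       -0.00032856, -0.00043636]), 'joint_efforts': array([ 4.54358387e-04, -6.67871761e+01,  9.85509753e-01, -3.14447594e+01,
       -6.04821090e-02,  4.27733653e-02,  1.61617663e-04]), 'position': array([0.1868727 , 0.59586563, 0.22594615]), 'ee_rot': array([-0.98355687,  1.3389735 ,  0.98181634]), 'force': array([0.01681174, 0.12402575, 0.47902566]), 'ft_torque': array([ 0.04366817, -0.0026875 ,  0.00885991]), 'width': 0.999893551973148}
scene {'camera_matrix': array([[385.59676715,   0.        , 252.85276871],
       [  0.        , 385.59676715, 189.30015104],
       [  0.        ,   0.        ,   1.        ]]), 'D': array([0.03554691, 0.        , 0.        , 0.        , 0.        ]), 'position': array([ 0.0081573 , -0.402675
[... 371 characters left out ...]
01883613, 1.28680426]), 'orientation': array([ 0.14824183, -0.14084522, -1.57233066])}
wrist {'camera_matrix': array([[307.68423611,   0.        , 249.81610336],
       [  0.        , 307.68423611, 189.86527995],
       [  0.        ,   0.        ,   1.        ]]), 'D': array([0.02932789, 0.        , 0.        , 0.        , 0.        ]), 'T_tool_cam': array([[-7.49833820e-04,  3.01995768e-01, -9.53308971e-01,
        -1.57286561e-01],
       [ 6.46940297e-04,  9.53309186e-01,  3.01995327e-01,
         8.32984574e-02],
       [ 9.99999510e-01, -3.90287679e-04, -9.10196700e-04,
        -1.91856498e-04],
       [ 0.00000000e+00,  0.00000000e+00,  0.00000000e+00,
         1.00000000e+00]])}
0.15
```

View pics/scene0.png

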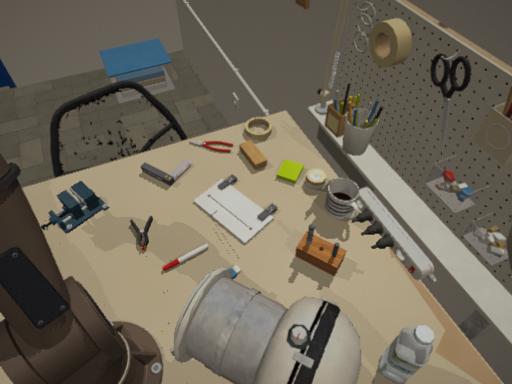

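View pics/top0.png

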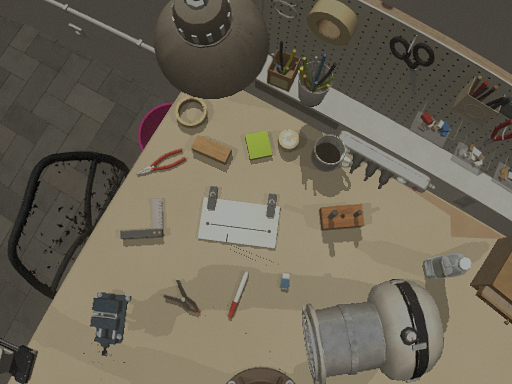

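View pics/wrist0.png

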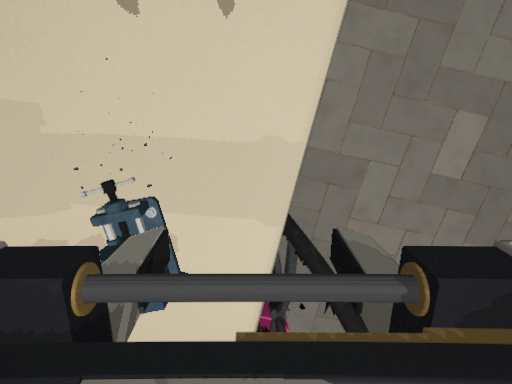

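The top view shows the plate near (240,223), the square at (145,222) with its blade pointing up the image, the stand at (342,217), the pliers at (162,162) and the wax pot at (289,140). Next I'll measure.

```bash
cat > h.py <<'E'
import numpy as np, cv2
from scipy.spatial.transform import Rotation as R
from cell import arm, optics, finder
def cam(name, st=None):
    c=optics.get_calibration(name); K=c["camera_matrix"];D=c["D"]
    T=np.eye(4)
    if name=="wrist":
        st=st or arm.observe()
        A=np.eye(4);A[:3,:3]=R.from_rotvec(st["ee_rot"]).as_matrix();A[:3,3]=st["position"]
        T=A@c["T_tool_cam"]
    else:
        T[:3,:3]=R.from_rotvec(c["orientation"]).as_matrix();T[:3,3]=c["position"]
    return K,D,T
def rays(px,C):
    K,D,T=C
    u=cv2.undistortPoints(np.array(px,float).reshape(-1,1,2),K,D).reshape(-1,2)
    d=np.c_[u[:,0],-u[:,1],-np.ones(len(u))]
    return T[:3,3],d@T[:3,:3].T
def onz(px,C,z):
    o,d=rays(px,C); s=(z-o[2])/d[:,2]
    return o+d*s[:,None]
def depthpt(px,C,dep):
    o,d=rays(px,C); p=np.array(px,float).reshape(-1,2).round().astype(int)
    return o+d*dep[p[:,1],p[:,0]][:,None]
def proj(P,C):
    K,D,T=C
    P=np.array(P,float).reshape(-1,3); q=(P-T[:3,3])@T[:3,:3]
    q=q*[1,-1,-1]
    return cv2.projectPoints(q,np.zeros(3),np.zeros(3),K,D)[0].reshape(-1,2)
def shot(name,tag=None):
    st=arm.observe(); C=cam(name,st); im,d=optics.get_image(name)
    if tag: cv2.imwrite(f"pics/{tag}.png",im[:,:,::-1])
    return im,d,C
E
python3 - <<'E'
from h import *
import time
im,d,C=shot("top")
for t,z in [("tick",.008),("plate",0),("square",0),("square_grip",.013),("square_corner",.0086),("stand",0),("punch_grip",.088),("drift_mid",.073)]:
    r=finder.place_of("top",t)
    for q in r[:2]: print(t,q["confidence"],np.round(q["xy"],1),onz(q["xy"],C,z).round(4))
print(arm.observe()["clock"])
im2=im[170:260,90:390]
cv2.imwrite("pics/top_zoom.png",cv2.resize(im2[:,:,::-1],None,fx=2.6,fy=2.6,interpolation=cv2.INTER_CUBIC))
# depth checks
print(depthpt([[240,235],[290,235],[145,235],[342,212]],C,d).round(4))
E
```

```text
plate 0.62 [235.1 222.2] [[0.5267 0.0683 0.    ]]
plate 0.62 [358.3 211.7] [[ 0.5543 -0.2876  0.    ]]
square 0.72 [143.5 230.8] [[0.5028 0.3324 0.    ]]
square 0.56 [213.4 148.8] [[0.7454 0.1325 0.    ]]
square_grip 0.78 [137.9 231.8] [[0.4984 0.3455 0.013 ]]
square_corner 0.63 [144.8 232.3] [[0.4975 0.3264 0.0086]]
square_corner 0.53 [357.8 213.4] [[ 0.548  -0.2838  0.0086]]
stand 0.63 [339.4 215.4] [[ 0.544  -0.2316  0.    ]]
punch_grip 0.61 [331.7 212.2] [[ 0.5394 -0.1939  0.088 ]]
drift_mid 0.45 [356.  213.6] [[ 0.5374 -0.2635  0.073 ]]
0.6
[[ 0.4887  0.0541  0.0103]
 [ 0.4894 -0.0881 -0.0049]
 [ 0.4875  0.3207  0.0286]
 [ 0.547  -0.2311  0.0427]]
```

View pics/top_zoom.png

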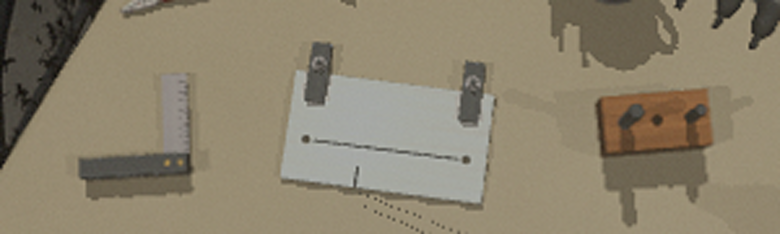

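```bash
cat >> h.py <<'E'
def toolR(zdir):
    "tool x down, tool z (jaws) along horizontal zdir"
    x=np.array([0,0,-1.]); z=np.array([zdir[0],zdir[1],0.]);z/=np.linalg.norm(z)
    return np.c_[x,np.cross(z,x),z]
def rel(pos,Rm,base=None):
    "shift mm and turn deg from base pose (pos,R) (commanded) to the goal"
    if base is None:
        st=arm.observe(); base=(st["position"],R.from_rotvec(st["ee_rot"]).as_matrix())
    p0,R0=base
    s=R0.T@(np.array(pos)-p0)*1000
    t=R.from_matrix(R0.T@Rm).as_rotvec(degrees=True)
    return s.round(1),t.round(2)
E
python3 - <<'E'
from h import *
st=arm.observe()
print(R.from_rotvec(st["ee_rot"]).as_matrix().round(4))
im=cv2.imread("pics/top0.png")
C=cam("top")
off=np.array([90,170]);s=2.6
def z2(p): return (np.array(p)+.5)/s-.5+off
for n,p,z in [("holeL",(306,139),.008),("holeR",(466,160),.008),("tick end",(355,187),.008),("tick in",(357,167),.008),
  ("nearL",(282,180),.008),("nearR",(481,203),.008),("stockTL top-left",(79,158),.026),("stock top right far",(189,152),.026),("blade tip R",(188,74),.011),("blade tip L",(163,74),.011),("standmid",(657,120),.046)]:
    print(n,onz(z2(p),C,z).round(4))
E
```

```text
[[ 0.000e+00 -9.542e-01  2.993e-01]
 [ 1.000e-04  2.993e-01  9.542e-01]
 [-1.000e+00  0.000e+00  1.000e-04]]
holeL [[0.5233 0.1468 0.008 ]]
holeR [[ 0.4992 -0.0276  0.008 ]]
tick end [[0.4705 0.093  0.008 ]]
tick in [[0.4923 0.0909 0.008 ]]
nearL [[0.4784 0.1726 0.008 ]]
nearR [[ 0.4522 -0.0433  0.008 ]]
stockTL top-left [[0.5006 0.3942 0.026 ]]
stock top right far [[0.5071 0.2721 0.026 ]]
blade tip R [[0.596  0.2786 0.011 ]]
blade tip L [[0.5962 0.3068 0.011 ]]
standmid [[ 0.5356 -0.231   0.046 ]]
```

The square is already roughly oriented as needed: it has a yaw of about +3° and the plate about -8°. I'll move above the square with the jaws along its x.

>>> send_rows --rows '[[[5,-45,-20,8.5,0,0,100],[10,-90,-40,17,0,0,100],[15,-135,-60,25.5,0,0,100],[20,-180,-80,34,0,0,100],[25,-225,-100,42.5,0,0,100],[30,-270,-120,51,0,0,100],[38,-320,-143,59.5,0,0,100],[46,-365,-163,68,0,0,100]]]'

```text
clock: 1.4
position: [0.4838, 0.334, 0.1819]
ee_rot: [-0.058, 1.569, 0.059]
force: [0.4, 0.5, 0.1]
width: 1.0
```

```bash
python3 - <<'E'
from h import *
im,d,C=shot("wrist","w1")
np.save("pics/w1_d.npy",d)
st=arm.observe(); print(st["clock"],st["position"],st["joints"].round(3),st["force"].round(2)); print(R.from_rotvec(st["ee_rot"]).as_matrix().round(3))
for t,z in [("tick",.008),("square",0),("square_grip",.013),("square_corner",.0086)]:
    r=finder.place_of("wrist",t)
    for q in r[:2]: print(t,q["confidence"],np.round(q["xy"],1),onz(q["xy"],C,z).round(4))
E
```

```text
1.45 [0.49041055 0.32545792 0.18098559] [-0.958  0.428  0.39   1.748 -0.182  1.    -0.447] [ 5.02 -5.76  0.18]
[[ 0.004 -0.055  0.998]
 [-0.004  0.998  0.055]
 [-1.    -0.004  0.004]]
square 0.93 [256.4 170.2] [[0.4905 0.3332 0.    ]]
square_grip 0.67 [263.  173.5] [[0.4974 0.3332 0.013 ]]
square_corner 0.8 [267.4 218. ] [[0.5075 0.2794 0.0086]]
```

View pics/w1.png

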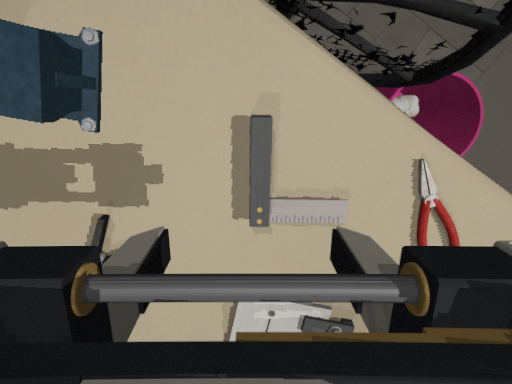

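Image w1 shows the square's stock at (260,170) and the blade running right at row 210. The pliers are at right, clear of it. The arm may have been settling, so I'll take another picture and measure from that.

```bash
python3 - <<'E'
from h import *
im,d,C=shot("wrist","w2")
st=arm.observe(); print(st["clock"],st["position"],np.abs(st["dq"]).max())
for t,z in [("square",0),("square_grip",.013),("square_corner",.0086)]:
    r=finder.place_of("wrist",t)
    for q in r[:1]: print(t,q["confidence"],np.round(q["xy"],1),onz(q["xy"],C,z).round(4))
r=finder.regions_of("wrist","square")
m=r[0]["region"]; np.save("pics/m.npy",m); print(r[0]["confidence"],r[0]["bbox"])
cv2.imwrite("pics/w2z.png",cv2.resize(im[95:245,210:370,::-1],None,fx=4,fy=4,interpolation=cv2.INTER_CUBIC))
E
```

```text
1.7 [0.48158315 0.33638718 0.18162034] 0.013697496228753624
square 0.65 [258.9 171.9] [[0.4916 0.3331 0.    ]]
square_corner 0.64 [271.5 224. ] [[0.5114 0.2741 0.0086]]
0.56 [247.2, 114.9, 103.6, 111.4]
```

View pics/w2z.png

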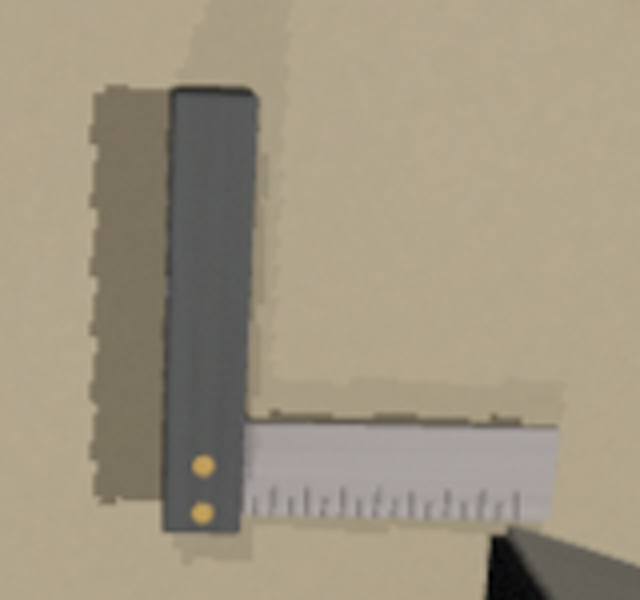

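```bash
python3 - <<'E'
from h import *
C=cam("wrist")
def z2(p): return (np.array(p)+.5)/4-.5+np.array([210,95])
P={}
for n,p,z in [("TL",(171,92),.026),("TR",(257,95),.026),("BL",(163,531),.026),("BR",(240,531),.026),("bladeTip outer",(552,520),.011),("bladetip inner",(557,427),.011),("inner corner",(246,421),.011)]:
    P[n]=onz(z2(p),C,z)[0]; print(n,P[n].round(4))
y=P["TL"]+P["TR"]-P["BL"]-P["BR"]; print("yaw",np.degrees(np.arctan2(-y[0],y[1])))
b=P["bladetip inner"]-P["inner corner"]; print("yaw blade",np.degrees(np.arctan2(b[1],b[0])),np.linalg.norm(b))
c=(P["TL"]+P["TR"]+P["BL"]+P["BR"])/4; print(c)
st=arm.observe()
th=np.radians(2.5)
Rm=toolR([np.cos(th),np.sin(th)])
g=c+ (-.003)*np.array([-np.sin(th),np.cos(th),0]); g[2]=.010
print(g,rel(g,Rm))
print(st["ee_rot"])
E
```

```text
TL [0.4782 0.3951 0.026 ]
TR [0.4995 0.3961 0.026 ]
BL [0.4862 0.2766 0.026 ]
BR [0.5074 0.2783 0.026 ]
bladeTip outer [0.5985 0.2827 0.011 ]
bladetip inner [0.5948 0.311  0.011 ]
inner corner [0.5073 0.3055 0.011 ]
yaw 3.851428510723155
yaw blade 3.6242357213831884 0.08769888442023399
[0.49281931 0.33652046 0.026     ]
[0.49295017 0.33352332 0.01      ] (array([171.8,  -4. ,  11.1]), array([ 2.24, -0.  , -0.04]))
[-0.06448318  1.56989006  0.06548793]
```

>>> send_rows --rows '[[[40,-2,5,1,0,0,100],[80,-4,11,1,0,0,100],[120,-4,11,1,0,0,100],[145,-4,11,1,0,0,100],[160,-4,11,1,0,0,100],[171,-4,11,1,0,0,100],[171,-4,11,1,0,0,100],[171,-4,11,1,0,0,60]]]' --grip_force 40

```text
clock: 2.7
position: [0.4943, 0.3327, 0.0116]
ee_rot: [-0.049, 1.569, 0.05]
force: [-0.0, 0.1, -0.1]
width: 0.952
```

```bash
python3 - <<'E'
from h import *
st=arm.observe(); print(st["clock"],st["position"],st["width"],st["force"].round(2)); print(R.from_rotvec(st["ee_rot"]).as_matrix().round(3))
E
```

```text
2.7 [0.49430757 0.33269784 0.01158848] 0.9523683594649895 [-0.02  0.06 -0.08]
[[ 0.001 -0.063  0.998]
 [ 0.001  0.998  0.063]
 [-1.     0.001  0.001]]
```

Close the grip.

>>> send_rows --rows '[[[0,0,0,0,0,0,40],[0,0,0,0,0,0,20],[0,0,0,0,0,0,10],[0,0,0,0,0,0,0],[0,0,0,0,0,0,0],[0,0,0,0,0,0,0],[0,0,0,0,0,0,0],[0,0,0,0,0,0,0]]]' --grip_force 40

```text
clock: 3.5
position: [0.4937, 0.3321, 0.0106]
ee_rot: [-0.049, 1.57, 0.049]
force: [-0.4, -0.4, -0.2]
width: 0.265
```

>>> send_rows --rows '[[[-15,0,0,0,0,0,0],[-40,0,0,0,0,0,0],[-75,-25,-8,1,0,0,0],[-110,-65,-20,3,0,0,0],[-145,-105,-32,5,0,0,0],[-175,-145,-44,7,0,0,0],[-195,-185,-56,9,0,0,0],[-209,-225,-68,11,0,0,0]]]'

```text
clock: 4.3
position: [0.4393, 0.1022, 0.2213]
ee_rot: [0.103, 1.568, -0.101]
force: [1.8, 0.7, -5.1]
width: 0.239
```

>>> send_rows --rows '[[[0,-30,-10,0.5,0,0,0],[0,-42,-13,0.5,0,0,0],[0,-42,-13,0.5,0,0,0],[0,-42,-13,0.5,0,0,0],[0,-42,-13,0.5,0,0,0],[0,-42,-13,0.5,0,0,0],[0,-42,-13,0.5,0,0,0],[0,-42,-13,0.5,0,0,0]]]'

```text
clock: 5.1
position: [0.4218, 0.0641, 0.2193]
ee_rot: [0.108, 1.568, -0.108]
force: [-0.8, 1.1, -6.5]
width: 0.235
```

```bash
python3 - <<'E'
from h import *
im,d,C=shot("wrist","w3"); np.save("pics/w3_d.npy",d)
st=arm.observe(); print(st["clock"],st["position"],st["width"],st["force"].round(2),st["joints"].round(2)); print(R.from_rotvec(st["ee_rot"]).as_matrix().round(3))
E
```

```text
5.15 [0.42174754 0.06402298 0.21929248] 0.2344157644566951 [ 0.61  0.28 -5.35] [-0.76  0.11  0.54  2.07 -0.07  0.98 -0.32]
[[-0.     0.137  0.991]
 [-0.     0.991 -0.137]
 [-1.    -0.    -0.   ]]
```

View pics/w3.png

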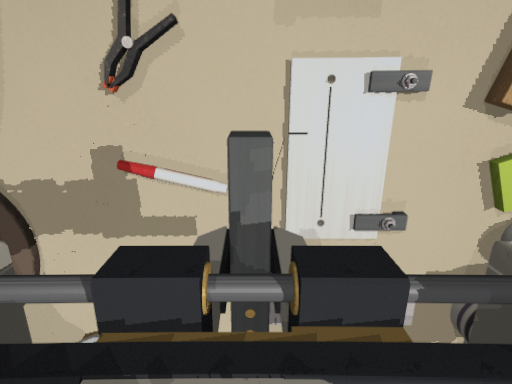

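Image w3 shows the stock held at columns 228–272 from row 132 down. The tick is at (289–308,133), the pen line runs (331,80)–(321,222), and the near edge runs (292,60)–(286,240). I'll fit sub-pixel.

```bash
python3 - <<'E'
from h import *
im=cv2.imread("pics/w3.png")
def crop(n,x0,y0,w,h,f): cv2.imwrite(f"pics/{n}.png",cv2.resize(im[y0:y0+h,x0:x0+w],None,fx=f,fy=f,interpolation=cv2.INTER_CUBIC))
crop("w3a",215,50,190,140,4)
crop("w3b",215,120,130,130,4)
g=cv2.cvtColor(im,cv2.COLOR_BGR2GRAY).astype(float)
C=cam("wrist")
# near edge: per-row subpixel gradient maximum between cols 278..300 ; pen line darkest centroid
E=[];L=[]
for r in list(range(64,128))+list(range(140,236)):
    x0=int(291.9-(r-60)*6/180)-6
    seg=g[r,x0:x0+13]; gr=np.diff(seg); 
    k=np.clip(gr,0,None); i=k.argmax()
    if k[i]>15:
        w=k[max(0,i-1):i+2]; E.append([x0+max(0,i-1)+.5+ (w*np.arange(len(w))).sum()/w.sum(), r])
for r in range(90,214):
    xc=int(332-(r-78)*11/145); seg=g[r,xc-5:xc+6]; w=np.clip(seg.max()-20-seg,0,None)
    if w.sum()>30: L.append([xc-5+(w*np.arange(11)).sum()/w.sum(),r])
for n,Q in (("edge",E),("line",L)):
    P=onz(np.array(Q),C,.008)
    for _ in range(3):
        c=np.polyfit(P[:,1],P[:,0],1); res=P[:,0]-np.polyval(c,P[:,1]); P=P[abs(res)<2*res.std()+1e-6]
    print(n,len(Q),len(P),"yaw",-np.degrees(np.arctan(c[0])),"x@y=.09",np.polyval(c,.09),res.std())
T=[]
for x in range(292,306):
    seg=g[127:140,x]; w=np.clip(np.median(seg)-15-seg,0,None); T.append([x,127+(w*np.arange(13)).sum()/max(w.sum(),1e-9)])
print(np.round(T,2).tolist())
P=onz(T,C,.008); print(P[[0,5,10,-1]].round(4))
cc=np.polyfit(P[:,0],P[:,1],1); print("tick yaw",np.degrees(np.arctan(cc[0])))
print("tick origin",cc)
E
```

```text
edge 157 153 yaw -7.712963770370267 x@y=.09 0.4705279721139984 0.0001774045647234245
line 124 123 yaw -7.756748592066274 x@y=.09 0.51596299055436 0.00010681775859882105
[[292.0, 132.95], [293.0, 132.95], [294.0, 132.95], [295.0, 132.95], [296.0, 132.94], [297.0, 132.95], [298.0, 132.93], [299.0, 132.95], [300.0, 132.94], [301.0, 132.93], [302.0, 132.93], [303.0, 132.93], [304.0, 132.93], [305.0, 132.93]]
[[0.4751 0.0933 0.008 ]
 [0.4809 0.0925 0.008 ]
 [0.4868 0.0917 0.008 ]
 [0.4903 0.0912 0.008 ]]
tick yaw -7.842128610327193
tick origin [-0.13773212  0.15877635]
```

View pics/w3a.png

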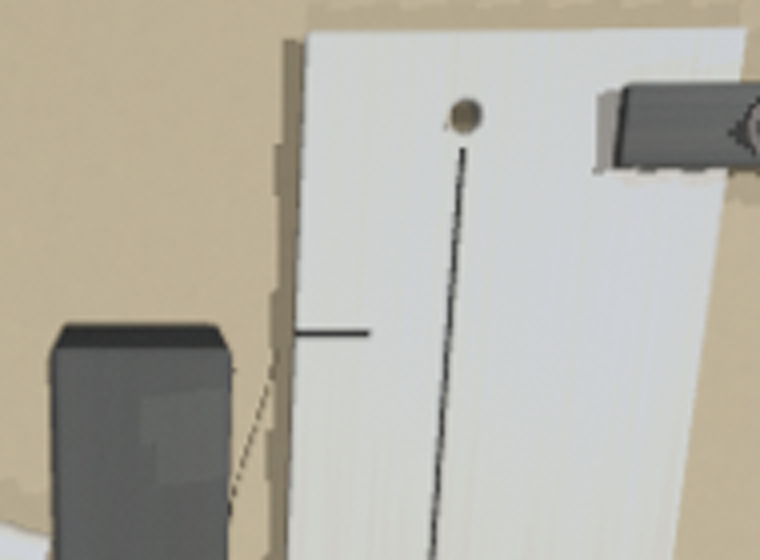

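View pics/w3b.png

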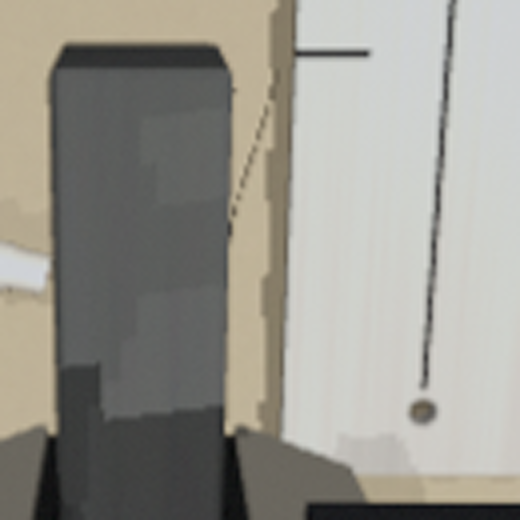

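```bash
python3 - <<'E'
from h import *
st=arm.observe(); C=cam("wrist")
Rm=R.from_rotvec(st["ee_rot"]).as_matrix()
def za(p,f=4,o=(215,50)): return (np.array(p)+.5)/f-.5+np.array(o)
zt=st["position"][2]+.0154
pts=[za((52,348)),za((231,348)),za((57,360),o=(215,120)),za((227,360),o=(215,120))]
P=onz(pts,C,zt)
q=(P-st["position"])@Rm*1000
print(q.round(2))
# corner/back end face: top edge of front(+y) face bottom: (66,325),(215,325) at stock bottom z
P2=onz([za((66,325)),za((215,325))],C,zt-.026); print(((P2-st["position"])@Rm*1000).round(2))
im=cv2.imread("pics/w3.png"); g=cv2.cvtColor(im,cv2.COLOR_BGR2GRAY).astype(float)
Lq=[];Rq=[]
for r in range(142,205):
    s=np.abs(np.diff(g[r,222:236])); i=s[:].argmax(); Lq.append([222+i+.5,r])
    s=np.abs(np.diff(g[r,266:280])); i=s.argmax(); Rq.append([266+i+.5,r])
for Q in (Lq,Rq):
    P=(onz(Q,C,zt)-st["position"])@Rm*1000
    c=np.polyfit(P[:,1],P[:,2],1); print("z at y=0",c[1],"angle deg",np.degrees(np.arctan(c[0])))
E
```

```text
[[-15.42  62.85 -11.35]
 [-15.42  62.87   9.15]
 [-15.41  27.05 -11.49]
 [-15.41  27.06   9.48]]
[[ 10.58  62.4  -11.25]
 [ 10.58  62.42   8.82]]
z at y=0 -11.703368674068791 angle deg -0.17446209436371374
z at y=0 9.17500225809122 angle deg 0.4485689305407379
```

>>> send_rows --rows '[[[0,40,12,0,0,0,0],[10,75,22,0,0,0,0],[40,94,27.5,0,0,0,0],[80,94,27.5,0,0,0,0],[120,94,27.5,0,0,0,0],[150,94,27.5,0,0,0,0],[165,94,27.5,0,0,0,0],[165,94,27.5,0,0,0,0]]]'

```text
clock: 5.95
position: [0.4606, 0.1527, 0.0524]
ee_rot: [0.106, 1.572, -0.11]
force: [-0.3, -0.6, -5.6]
width: 0.233
```

>>> send_rows --rows '[[[0,0,0,0,0,0,0],[10,0,0,0,0,0,0],[20,0,0,0,0,0,0],[30,0,0,0,0,0,0],[36,0,0,0,0,0,0],[40,0,0,0,0,0,0],[40,0,0,0,0,0,0],[40,0,0,0,0,0,0]]]'

```text
clock: 6.75
position: [0.462, 0.1531, 0.0145]
ee_rot: [0.109, 1.568, -0.109]
force: [0.9, 0.0, -6.3]
width: 0.235
```

```bash
python3 - <<'E'
from h import *
im,d,C=shot("wrist","w4"); im2,d2,C2=shot("scene","s4")
st=arm.observe(); print(st["clock"],st["position"],st["width"],st["force"].round(2)); print(R.from_rotvec(st["ee_rot"]).as_matrix().round(4))
cv2.imwrite("pics/s4z.png",cv2.resize(im2[150:270,150:320,::-1],None,fx=4,fy=4,interpolation=cv2.INTER_CUBIC))
E
```

```text
6.85 [0.46217214 0.15322248 0.01472228] 0.2343689653606296 [-0.06  0.01 -5.69]
[[ 5.000e-04  1.377e-01  9.905e-01]
 [ 3.000e-04  9.905e-01 -1.377e-01]
 [-1.000e+00  4.000e-04  5.000e-04]]
```

View pics/s4z.png

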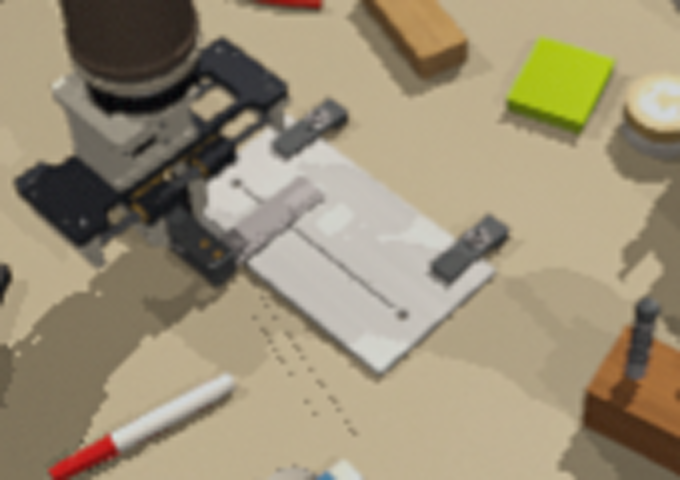

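View pics/w4.png

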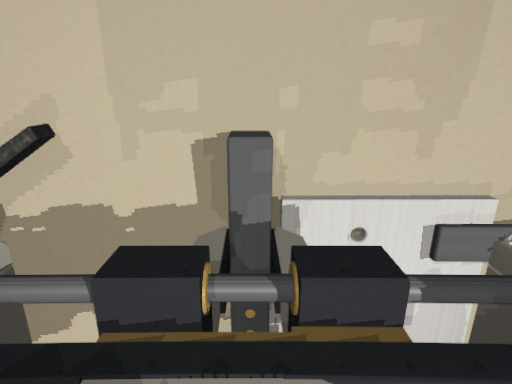

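Image s4 shows the blade over the plate, with the stock a few mm short of the near edge and aligned with it. I'll lower to the bench and then close in gradually.

>>> send_rows --rows '[[[1,0,0,0,0,0,0],[2,0,0,0,0,0,0],[3,0,0,0,0,0,0],[3.5,0,0,0,0,0,0],[4,0,0,0,0,0,0],[4,0,0,0,0,0,0],[4,0,0,0,0,0,0],[4,0,0,0,0,0,0]]]'

```text
clock: 7.65
position: [0.4621, 0.1533, 0.0129]
ee_rot: [0.111, 1.567, -0.107]
force: [-10.7, -3.5, 41.2]
width: 0.233
```

```bash
python3 - <<'E'
from h import *
st=arm.observe(); print(st["clock"],st["position"],st["width"],st["force"].round(2),st["ft_torque"].round(3))
E
```

```text
7.65 [0.46211435 0.15333018 0.01292821] 0.23261543182764757 [-10.71  -3.46  41.19] [-0.833  2.488  0.031]
```

Contact came higher than expected, with 47 N through the held square. I'll relieve it at once.

>>> send_rows --rows '[[[-2,0,0,0,0,0,0],[-2.3,0,0,0,0,0,0],[-2.3,0,0,0,0,0,0],[-2.3,0,0,0,0,0,0],[-2.3,0,0,0,0,0,0],[-2.3,0,0,0,0,0,0],[-2.3,0,0,0,0,0,0],[-2.3,0,0,0,0,0,0]]]'

```text
clock: 8.45
position: [0.4622, 0.1533, 0.0131]
ee_rot: [0.109, 1.568, -0.108]
force: [-3.0, -0.1, 7.5]
width: 0.238
```

```bash
python3 - <<'E'
from h import *
im,d,C=shot("wrist","w5")
im2,d2,C2=shot("top","t5")
st=arm.observe(); print(st["clock"],st["position"],st["width"],st["force"].round(2),st["ft_torque"].round(3)); print(R.from_rotvec(st["ee_rot"]).as_matrix().round(4))
cv2.imwrite("pics/t5z.png",cv2.resize(im2[170:270,150:300,::-1],None,fx=5,fy=5,interpolation=cv2.INTER_CUBIC))
cv2.imwrite("pics/w5z.png",cv2.resize(im[120:250,190:340,::-1],None,fx=4,fy=4,interpolation=cv2.INTER_CUBIC))
E
```

```text
8.55 [0.46218328 0.15329735 0.01305909] 0.23366641739664684 [-2.44 -0.16  8.36] [-0.223  0.558  0.022]
[[ 4.000e-04  1.376e-01  9.905e-01]
 [ 4.000e-04  9.905e-01 -1.376e-01]
 [-1.000e+00  5.000e-04  3.000e-04]]
```

View pics/w5z.png

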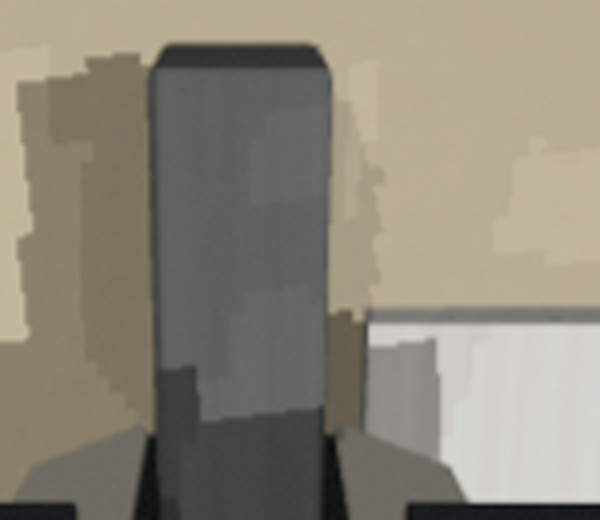

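View pics/t5z.png

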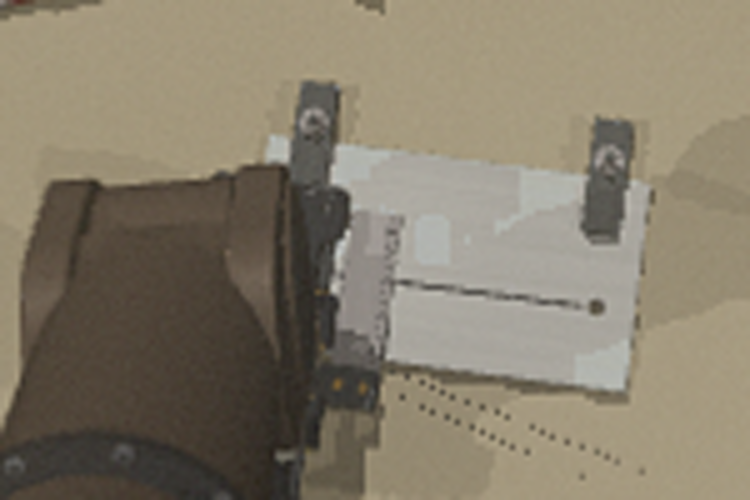

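>>> send_rows --rows '[[[-0.5,0,0,0,0,0,15],[-0.5,0,0,0,0,0,30],[-0.5,0,0,0,0,0,40],[-0.5,0,0,0,0,0,40],[-0.5,0,0,0,0,0,40],[-0.5,0,0,0,0,0,0],[-0.5,0,0,0,0,0,0],[-0.5,0,0,0,0,0,0]]]' --grip_force 15

```text
clock: 9.35
position: [0.462, 0.1531, 0.0132]
ee_rot: [0.109, 1.568, -0.108]
force: [0.2, 0.4, -1.0]
width: 0.236
```

```bash
python3 - <<'E'
from h import *
st=arm.observe(); print(st["clock"],st["position"],st["width"],st["force"].round(2),st["ft_torque"].round(3))
im2,d2,C2=shot("top","t6")
cv2.imwrite("pics/t6z.png",cv2.resize(im2[170:270,150:300,::-1],None,fx=5,fy=5,interpolation=cv2.INTER_CUBIC))
E
```

```text
9.35 [0.46198148 0.15313606 0.01324865] 0.23597245873821185 [ 0.2   0.39 -0.96] [-0.117  0.065  0.038]
```

View pics/t6z.png

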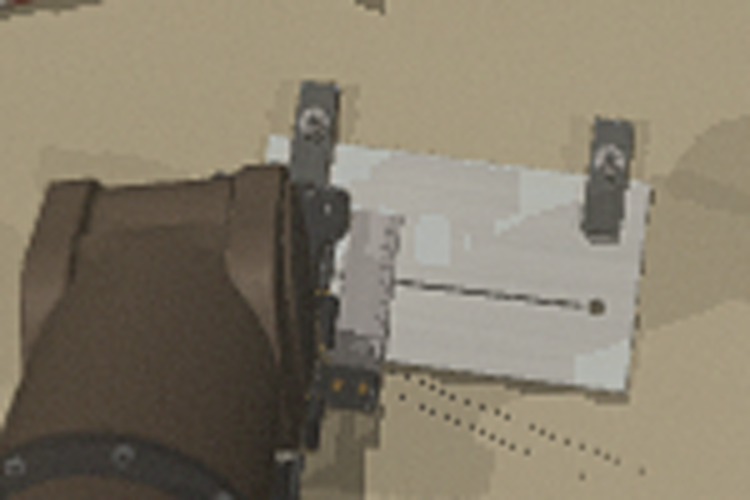

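>>> send_rows --rows '[[[0,0,1,0,0,0,0],[0,0,2,0,0,0,0],[0,0,3,0,0,0,0],[0,0,4,0,0,0,0],[0,0,4.5,0,0,0,0],[0,0,5,0,0,0,0],[0,0,5,0,0,0,0],[0,0,5,0,0,0,0]]]'

```text
clock: 10.2
position: [0.4621, 0.1531, 0.0131]
ee_rot: [0.107, 1.576, -0.107]
force: [-14.9, 3.0, 20.6]
width: 0.239
```

```bash
python3 - <<'E'
from h import *
st=arm.observe(); print(st["clock"],st["position"],st["width"],st["force"].round(2),st["ft_torque"].round(3))
E
```

```text
10.2 [0.46210273 0.15309064 0.01314968] 0.23886351828501984 [-14.86   3.    20.62] [ 0.527  3.558 -0.088]
```

It didn't move under 15 N. I'll check the finger geometry from the depth picture taken in free air before doing anything else.

```bash
python3 - <<'E'
from h import *
# state at w3
p=np.array([.42174754,.06402298,.21929248]); Rm=np.array([[0,.137,.991],[0,.991,-.137],[-1,0,0.]])
d=np.load("pics/w3_d.npy"); c=optics.get_calibration("wrist"); A=np.eye(4);A[:3,:3]=Rm;A[:3,3]=p
C=(c["camera_matrix"],c["D"],A@c["T_tool_cam"])
for rows in (225,232,238,244):
    print("row",rows)
    px=[[u,rows] for u in range(190,315,6)]
    P=depthpt(px,C,d); q=(P-p)@Rm*1000
    print([(px[i][0],)+tuple(q[i].round(0).astype(int)) for i in range(len(px))])
px=[[250,r] for r in range(130,240,8)]; print(((depthpt(px,C,d)-p)@Rm*1000).round(1))
st=arm.observe(); print(st["clock"],st["position"],st["force"].round(1))
im=cv2.imread("pics/w3.png"); cv2.imwrite("pics/w3c.png",cv2.resize(im[180:330,170:330],None,fx=5,fy=4))
im=cv2.imread("pics/s4.png"); cv2.imwrite("pics/s4y.png",cv2.resize(im[170:230,150:240],None,fx=8,fy=8,interpolation=cv2.INTER_CUBIC))
E
```

```text
row 225
[(190, np.int64(218), np.int64(-86), np.int64(-80)), (196, np.int64(220), np.int64(-86), np.int64(-73)), (202, np.int64(220), np.int64(-86), np.int64(-65)), (208, np.int64(219), np.int64(-86), np.int64(-57)), (214, np.int64(218), np.int64(-86), np.int64(-49)), (220, np.int64(218), np.int64(-86), np.int64(-41)), (226, np.int64(221), np.int64(-87), np.int64(-33)), (232, np.int64(-12), np.int64(17), np.int64(-10)), (238, np.int64(-13), np.int64(18), np.int64(-7)), (244, np.int64(-12), np.int64(17), np.int64(-4)), (250, np.int64(-12), np.int64(17), np.int64(-1)), (256, np.int64(-11), np.int64(17), np.int64(2)), (262, np.int64(-13), np.int64(18), np.int64(5)), (268, np.int64(-11), np.int64(17), np.int64(8)), (274, np.int64(221), np.int64(-87), np.int64(31)), (280, np.int64(220), np.int64(-86), np.int64(39)), (286, np.int64(211), np.int64(-82), np.int64(46)), (292, np.int64(213), np.int64(-83), np.int64(54)), (298, np.int64(212), np.int64(-83), np.int64(62)), (304, np.int64(213), np.int64(-83), np.int64(70)), (310, np.int64(213), np.int64(-83), np.int64(78))]
row 232
[(190, np.int6
[... 2825 characters left out ...]
np.int64(-19), np.int64(10), np.int64(11)), (280, np.int64(-21), np.int64(11), np.int64(14)), (286, np.int64(-22), np.int64(12), np.int64(16)), (292, np.int64(-22), np.int64(12), np.int64(19)), (298, np.int64(-22), np.int64(12), np.int64(22)), (304, np.int64(-21), np.int64(11), np.int64(25)), (310, np.int64(219), np.int64(-114), np.int64(81))]
[[ 11.2  62.9  -1.1]
 [-12.1  61.8  -1.1]
 [-11.7  58.   -1.1]
 [-12.2  54.2  -1.1]
 [-13.   50.5  -1.1]
 [-12.3  46.4  -1.1]
 [-12.5  42.5  -1.1]
 [-12.4  38.4  -1.1]
 [-12.3  34.2  -1.1]
 [-12.5  30.   -1.1]
 [-11.8  25.5  -1.1]
 [-12.5  21.4  -1.1]
 [-12.2  16.8  -1.1]
 [-13.7  13.   -1. ]]
10.2 [0.46210273 0.15309064 0.01314968] [-14.9   3.   20.6]
```

View pics/s4y.png

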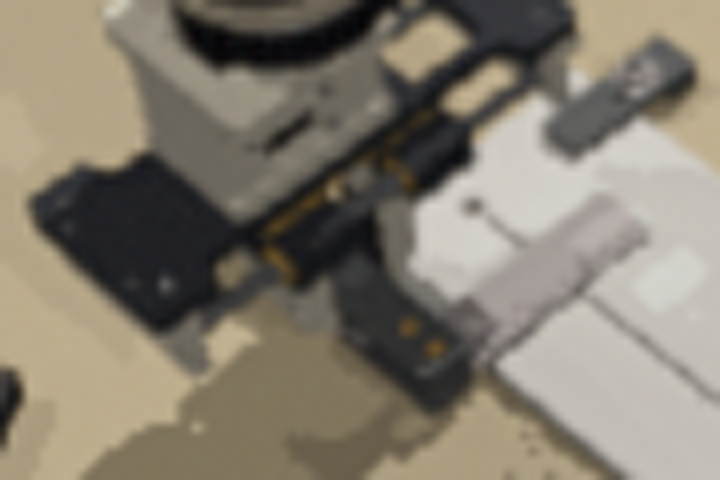

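View pics/w3c.png

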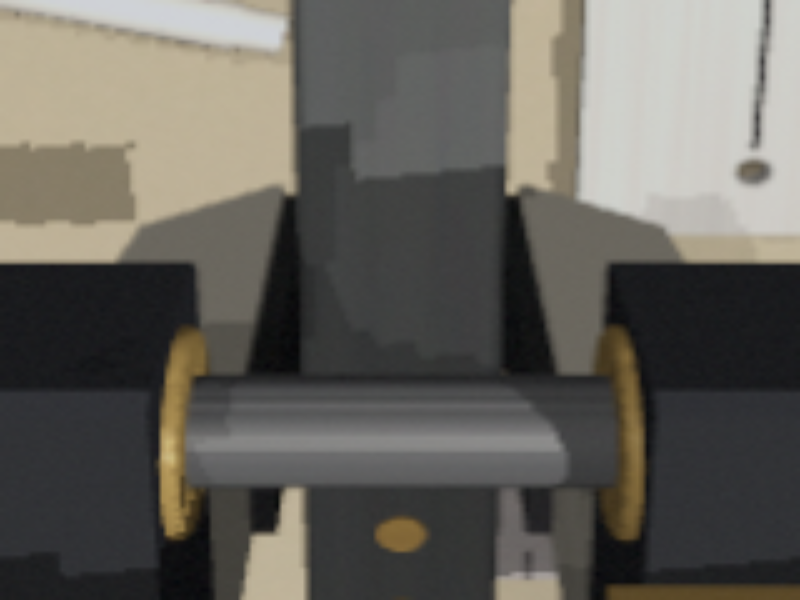

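```bash
python3 - <<'E'
from h import *
im,d,C=shot("wrist","w6"); st=arm.observe(); p=st["position"]; Rm=R.from_rotvec(st["ee_rot"]).as_matrix()
print(st["clock"],p,st["force"].round(1),Rm.round(4).tolist(),st["joints"].round(4))
cv2.imwrite("pics/w6z.png",cv2.resize(im[120:260,190:350,::-1],None,fx=5,fy=4,interpolation=cv2.INTER_CUBIC))
g=cv2.cvtColor(im,cv2.COLOR_RGB2GRAY).astype(float)
for r in (205,215,222):
    print(r,g[r,264:292].astype(int).tolist())
px=[[u,205] for u in range(255,300,3)]
print(((depthpt(px,C,d)-p)@Rm*1000).round(1).tolist())
E
```

```text
10.25 [0.46211774 0.1530991  0.01315571] [-15.1   1.8  19.8] [[-0.0083, 0.1362, 0.9907], [0.0006, 0.9907, -0.1362], [-1.0, -0.0005, -0.0083]] [-0.6799  0.5386  0.3411  2.1302 -0.3519  0.5333 -0.2132]
205 [103, 102, 104, 105, 103, 102, 101, 84, 90, 94, 95, 93, 94, 94, 95, 95, 89, 77, 159, 196, 202, 203, 204, 185, 173, 173, 173, 173]
215 [102, 103, 103, 103, 104, 101, 98, 88, 90, 94, 94, 95, 96, 95, 94, 94, 85, 90, 129, 140, 140, 141, 142, 141, 141, 141, 142, 143]
222 [83, 82, 73, 67, 66, 60, 52, 83, 94, 95, 93, 93, 93, 94, 95, 96, 82, 97, 132, 141, 141, 142, 142, 143, 141, 142, 141, 144]
[[-12.4, 28.4, 1.4], [-12.4, 28.4, 2.9], [-9.9, 27.4, 4.5], [-11.4, 28.0, 6.0], [-12.4, 28.4, 7.5], [-11.7, 28.1, 9.0], [13.3, 18.8, 12.5], [13.9, 18.6, 14.4], [13.8, 18.7, 16.1], [5.6, 21.7, 17.0], [5.3, 21.8, 18.6], [5.8, 21.6, 20.4], [6.3, 21.5, 22.1], [6.1, 21.5, 23.8], [5.0, 21.9, 25.3]]
```

View pics/w6z.png

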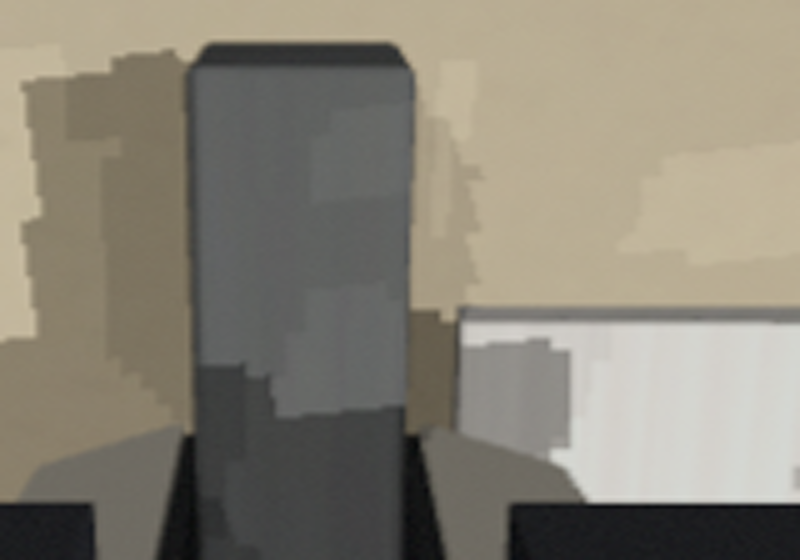

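The gap is about 6.5 mm, so the bench was just gripping the stock (stick) as the tool pitched. I'll take the push off, lift 3 mm, move forward, then lower again.

>>> send_rows --rows '[[[0,0,-3,0,0,0,0],[0,0,-5,0,0,0,0],[-1.5,0,-5,0,0,0,0],[-3,0,-5,0,0,0,0],[-3,0,-3,0,0,0,0],[-3,0,-1,0,0,0,0],[-3,0,0,0,0,0,0],[-3,0,0,0,0,0,0]]]' --grip_force 50

```text
clock: 11.05
position: [0.4671, 0.1523, 0.0162]
ee_rot: [0.109, 1.568, -0.109]
force: [-0.1, -0.7, -5.7]
width: 0.235
```

```bash
python3 - <<'E'
from h import *
im,d,C=shot("wrist","w7"); st=arm.observe(); p=st["position"]; Rm=R.from_rotvec(st["ee_rot"]).as_matrix()
print(st["clock"],p,st["force"].round(1),Rm.round(4).tolist())
px=[[u,207] for u in range(255,300,3)]
print(((depthpt(px,C,d)-p)@Rm*1000).round(1).tolist())
E
```

```text
11.1 [0.46694059 0.15233072 0.01614463] [-0.5  0.1 -6. ] [[-0.0001, 0.1378, 0.9905], [-0.0001, 0.9905, -0.1378], [-1.0, -0.0001, -0.0]]
[[-11.0, 26.8, 1.7], [-12.9, 27.5, 3.1], [-11.1, 26.8, 4.7], [-12.2, 27.3, 6.2], [-12.2, 27.3, 7.7], [-10.0, 26.4, 9.4], [9.8, 18.9, 12.5], [10.0, 18.8, 14.2], [9.2, 19.2, 15.9], [8.9, 19.3, 17.6], [8.0, 19.6, 19.2], [9.4, 19.1, 21.1], [8.7, 19.4, 22.8], [8.9, 19.3, 24.5], [9.2, 19.2, 26.3]]
```

>>> send_rows --rows '[[[0,0,0.5,0,0,0,0],[0,0,1,0,0,0,0],[0,0,1.5,0,0,0,0],[0,0,2,0,0,0,0],[0,0,2.5,0,0,0,0],[0,0,2.5,0,0,0,0],[0,0,2.5,0,0,0,0],[0,0,2.5,0,0,0,0]]]'

```text
clock: 11.9
position: [0.4692, 0.1521, 0.0162]
ee_rot: [0.108, 1.568, -0.108]
force: [-0.9, 0.0, -5.6]
width: 0.237
```

```bash
python3 - <<'E'
from h import *
im,d,C=shot("wrist","w8"); st=arm.observe(); p=st["position"]; Rm=R.from_rotvec(st["ee_rot"]).as_matrix()
print(st["clock"],p,st["force"].round(1),Rm.round(4).tolist())
cv2.imwrite("pics/w8z.png",cv2.resize(im[120:260,190:350,::-1],None,fx=5,fy=4,interpolation=cv2.INTER_CUBIC))
E
```

```text
11.95 [0.46923447 0.15209564 0.01621779] [-0.5  0.4 -6. ] [[-0.0001, 0.1376, 0.9905], [0.0, 0.9905, -0.1376], [-1.0, 0.0, -0.0001]]
```

View pics/w8z.png

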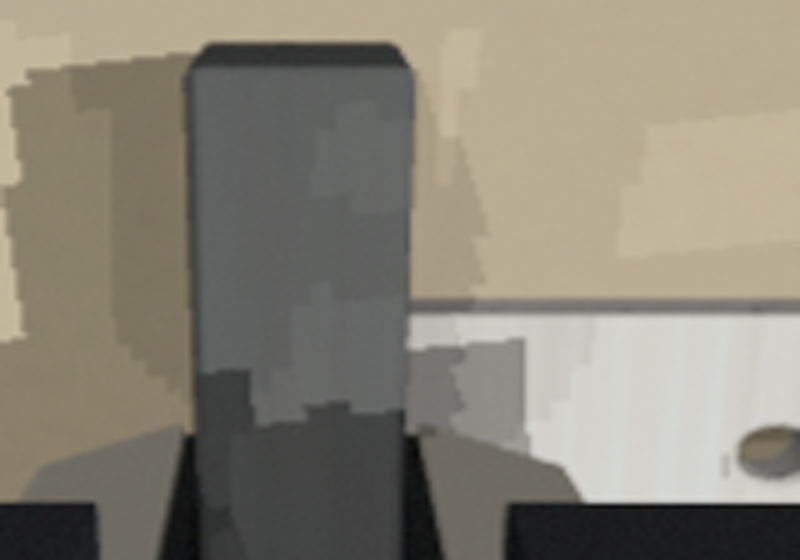

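>>> send_rows --rows '[[[0,0,0.3,0,0,0,0],[0,0,0.6,0,0,0,0],[0,0,0.9,0,0,0,0],[0,0,1.2,0,0,0,0],[0,0,1.5,0,0,0,0],[0,0,1.5,0,0,0,0],[0,0,1.5,0,0,0,0],[0,0,1.5,0,0,0,0]]]'

```text
clock: 12.75
position: [0.4693, 0.152, 0.0159]
ee_rot: [0.108, 1.571, -0.108]
force: [-5.9, 1.8, -1.7]
width: 0.237
```

The stock has touched the plate's edge. I'll ease the push, lower to the bench and release.

>>> send_rows --rows '[[[0,0,-1.3,0,0,0,0],[1,0,-1.3,0,0,0,0],[2,0,-1.3,0,0,0,0],[3,0,-1.3,0,0,0,0],[3.2,0,-1.3,0,0,0,0],[3.2,0,-1.3,0,0,0,0],[3,0,-1.3,0,0,0,36],[3,0,-1.3,0,0,0,40]]]'

```text
clock: 13.55
position: [0.4714, 0.1522, 0.0138]
ee_rot: [0.109, 1.565, -0.108]
force: [0.1, -0.5, 0.1]
width: 0.36
```

>>> send_rows --rows '[[[0,0,0,0,0,0,36],[0,0,0,0,0,0,36],[0,0,0,0,0,0,36],[0,0,2,0,0,0,36],[0,0,4,0,0,0,36],[0,0,5,0,0,0,36],[0,0,6,0,0,0,36],[0,0,6,0,0,0,36]]]' --grip_force 20

```text
clock: 14.35
position: [0.4748, 0.1513, 0.0131]
ee_rot: [0.108, 1.569, -0.108]
force: [-3.1, 0.4, 2.6]
width: 0.363
```

```bash
python3 - <<'E'
from h import *
st=arm.observe(); p=st["position"]; Rm=R.from_rotvec(st["ee_rot"]).as_matrix()
print(st["clock"],p,st["force"].round(1),st["width"],Rm.round(4).tolist())
E
```

```text
14.35 [0.47476512 0.15129082 0.01306595] [-3.1  0.4  2.6] 0.3627140133232667 [[-0.0014, 0.1374, 0.9905], [-0.0, 0.9905, -0.1374], [-1.0, -0.0002, -0.0014]]
```

Force -3 N, so the finger is pressing the stock against the edge. I'll press a little more, then back off and look.

>>> send_rows --rows '[[[0,0,0.6,0,0,0,36],[0,0,1.2,0,0,0,36],[0,0,1.2,0,0,0,36],[0,0,1.2,0,0,0,36],[0,0,1,0,0,0,36],[0,0,-2,0,0,0,36],[0,0,-5,0,0,0,36],[0,0,-5,0,0,0,60]]]'

```text
clock: 15.15
position: [0.4705, 0.1519, 0.0133]
ee_rot: [0.108, 1.568, -0.108]
force: [-0.3, -0.3, -0.5]
width: 0.412
```

>>> send_rows --rows '[[[-20,0,0,0,0,0,100],[-50,-10,0,0,0,0,100],[-80,-40,10,0,0,0,100],[-110,-80,20,0,0,0,100],[-120,-110,30,0,0,0,100],[-120,-120,30,0,0,0,100],[-120,-120,30,0,0,0,100],[-120,-120,30,0,0,0,100]]]'

```text
clock: 15.95
position: [0.4833, 0.0299, 0.1327]
ee_rot: [0.108, 1.569, -0.108]
force: [0.3, 0.7, 0.6]
width: 0.995
```

```bash
python3 - <<'E'
from h import *
im,d,C=shot("wrist","w9"); np.save("pics/w9_d.npy",d);st=arm.observe(); p=st["position"]; Rm=R.from_rotvec(st["ee_rot"]).as_matrix()
np.savez("pics/w9_st.npz",p=p,r=st["ee_rot"])
print(st["clock"],p,st["force"].round(1),st["width"],Rm.round(4).tolist())
E
```

```text
16.0 [0.4832502  0.03034804 0.13255159] [ 0.6  0.6 -0.3] 0.9988692173605134 [[-0.0012, 0.136, 0.9907], [0.0003, 0.9907, -0.136], [-1.0, 0.0001, -0.0012]]
```

View pics/w9.png

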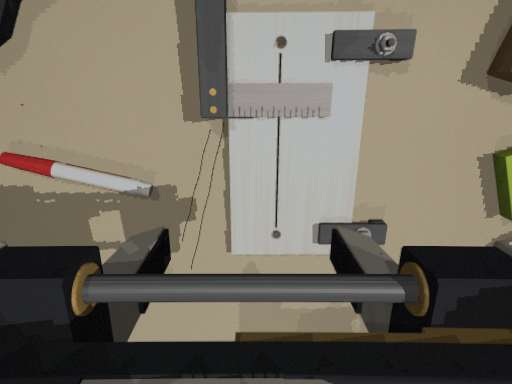

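Image w9 shows the stock flush along the plate's near edge at column ~228. The blade is at rows 84–118 and the tick is partly visible under the blade's outer edge at (230–252,117). I'll zoom in.

```bash
python3 - <<'E'
from h import *
im=cv2.imread("pics/w9.png")
cv2.imwrite("pics/w9z.png",cv2.resize(im[60:135,190:340],None,fx=5,fy=5,interpolation=cv2.INTER_CUBIC))
g=cv2.cvtColor(im,cv2.COLOR_BGR2GRAY).astype(int)
for x in range(230,336,5): print(x,g[108:125,x].tolist())
E
```

```text
230 [133, 132, 133, 134, 134, 135, 135, 135, 114, 57, 125, 161, 166, 166, 167, 167, 166]
235 [148, 144, 147, 149, 149, 151, 151, 151, 130, 69, 125, 162, 167, 176, 180, 178, 177]
240 [137, 134, 136, 137, 137, 139, 139, 137, 119, 61, 122, 158, 176, 180, 179, 179, 179]
245 [149, 147, 143, 138, 137, 138, 140, 139, 116, 59, 122, 159, 177, 180, 180, 180, 181]
250 [116, 115, 116, 117, 117, 119, 120, 119, 107, 60, 124, 171, 180, 180, 180, 179, 180]
255 [148, 146, 135, 133, 134, 135, 137, 135, 127, 113, 168, 181, 181, 181, 181, 181, 180]
260 [149, 146, 147, 149, 150, 153, 153, 152, 143, 163, 168, 168, 177, 181, 181, 181, 181]
265 [149, 148, 148, 149, 150, 153, 153, 151, 144, 166, 172, 172, 179, 182, 181, 181, 181]
270 [149, 147, 148, 150, 150, 153, 153, 151, 144, 120, 162, 179, 181, 181, 181, 181, 181]
275 [149, 147, 147, 150, 151, 154, 154, 152, 144, 152, 176, 180, 180, 181, 181, 181, 181]
280 [149, 147, 141, 141, 149, 154, 154, 152, 138, 145, 147, 148, 158, 162, 161, 162, 162]
285 [126, 130, 132, 134, 135, 137, 138, 131, 125, 113, 160, 169, 178, 181, 181, 181, 180]
290 [148, 147, 127, 124, 
[... 174 characters left out ...]
 150, 153, 155, 155, 153, 156, 169, 174, 176, 179, 181, 181, 180, 180]
305 [150, 148, 149, 151, 153, 156, 154, 153, 144, 116, 164, 172, 179, 182, 181, 180, 181]
310 [148, 148, 148, 152, 153, 155, 154, 153, 144, 170, 174, 179, 181, 181, 181, 181, 181]
315 [150, 149, 150, 151, 154, 156, 155, 153, 157, 170, 179, 181, 180, 181, 181, 181, 180]
320 [149, 149, 150, 152, 155, 156, 154, 153, 143, 112, 163, 169, 174, 180, 181, 180, 181]
325 [150, 148, 149, 153, 155, 157, 154, 153, 144, 170, 172, 172, 179, 181, 180, 181, 181]
330 [162, 163, 163, 166, 168, 167, 165, 168, 175, 180, 181, 180, 181, 181, 181, 180, 181]
335 [181, 181, 181, 181, 181, 181, 180, 181, 181, 180, 181, 181, 180, 180, 181, 180, 180]
```

View pics/w9z.png

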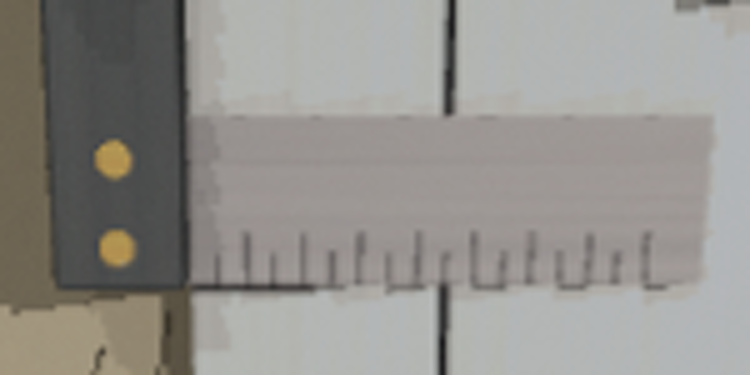

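The visible tick strip is about 1.4 px (~1.3 mm) against 1.0–1.2 mm ideal, so the blade edge lies within about 0.3 mm of the tick's middle and is parallel to it. The square is laid. Next I'll look at the stand.

>>> send_rows --rows '[[[-25,-25,5,0,0,0,100],[-55,-65,20,0,0,0,100],[-85,-105,35,0,0,0,100],[-110,-145,50,0,0,0,100],[-127,-185,65,0,0,0,100],[-127,-220,80,0,0,0,100],[-127,-235,87,0,0,0,100],[-127,-235,87,0,0,0,100]]]'

```text
clock: 16.8
position: [0.5379, -0.2172, 0.2594]
ee_rot: [0.109, 1.569, -0.111]
force: [-0.6, 0.1, -0.4]
width: 0.998
```

>>> send_rows --rows '[[[0,0,0,0,0,0,100],[0,0,0,0,0,0,100],[0,0,0,0,0,0,100],[0,0,0,0,0,0,100],[0,0,0,0,0,0,100],[0,0,0,0,0,0,100],[0,0,0,0,0,0,100],[0,0,0,0,0,0,100]]]'

```text
clock: 17.6
position: [0.5376, -0.2158, 0.2603]
ee_rot: [0.109, 1.568, -0.108]
force: [0.1, -0.4, 0.0]
width: 0.998
```

```bash
python3 - <<'E'
from h import *
im,d,C=shot("wrist","w10"); np.save("pics/w10_d.npy",d);st=arm.observe(); p=st["position"]; Rm=R.from_rotvec(st["ee_rot"]).as_matrix()
np.savez("pics/w10_st.npz",p=p,r=st["ee_rot"])
print(st["clock"],p,st["force"].round(1),st["width"],Rm.round(4).tolist(),st["joints"].round(2))
for t,z in [("punch_grip",.088),("drift_mid",.073),("stand",0)]:
    r=finder.place_of("wrist",t)
    for q in r[:2]: print(t,q["confidence"],np.round(q["xy"],1),onz(q["xy"],C,z).round(4))
cv2.imwrite("pics/w10z.png",cv2.resize(im[90:245,180:330,::-1],None,fx=4,fy=4,interpolation=cv2.INTER_CUBIC))
# w9 geometry
s=np.load("pics/w9_st.npz"); C9=cam("wrist",{"position":s["p"],"ee_rot":s["r"]})
g=cv2.cvtColor(cv2.imread("pics/w9.png"),cv2.COLOR_BGR2GRAY).astype(float)
L=[]
for r in list(range(128,215)):
    seg=g[r,270:286]; w=np.clip(np.median(seg)-20-seg,0,None)
    if w.sum()>30: L.append([270+(w*np.arange(16)).sum()/w.sum(),r])
P=onz(L,C9,.008); c=np.polyfit(P[:,1],P[:,0],1); print("line yaw",-np.degrees(np.arctan(c[0])))
B=onz([[262,116.7],[312,116.6]],C9,.0111); print("blade edge",B.round(4))
cb=np.polyfit(B[:,0],B[:,1],1)
y=.09
for _ in range(5): x=np.polyval(c,y); y=np.polyval(cb,x)
print("intersection cam",x,y)
E
```

```text
17.65 [ 0.53753079 -0.2158355   0.26023316] [0.2 0.2 0.2] 1.0030052805032426 [[0.0, 0.1377, 0.9905], [0.0001, 0.9905, -0.1377], [-1.0, 0.0001, 0.0]] [-0.15  0.36  0.6   1.68 -0.22  1.17  0.37]
punch_grip 0.88 [245.1 153.4] [[ 0.5341 -0.1958  0.088 ]]
drift_mid 0.47 [259.4 209.5] [[ 0.5408 -0.2682  0.073 ]]
stand 0.69 [250.8 166.6] [[ 0.5357 -0.2316  0.    ]]
line yaw -7.679952595694425
blade edge [[0.501  0.0902 0.0111]
 [0.5446 0.0843 0.0111]]
intersection cam 0.5155836566855104 0.08826093718310893
```

View pics/w10.png

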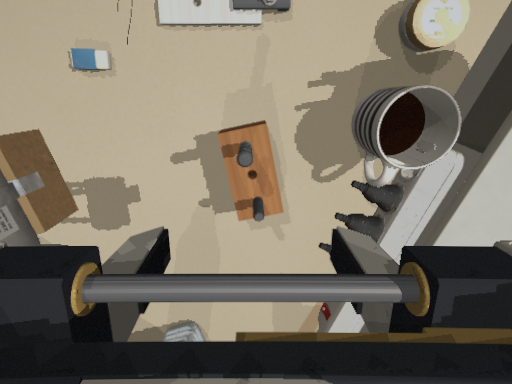

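View pics/w10z.png

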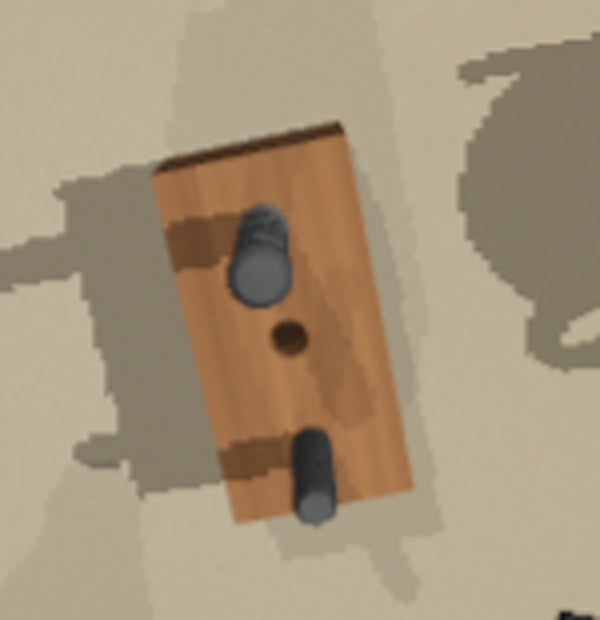

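Image w10 shows the capped punch in the nearer (+y) hole, its cap at (245,158). The empty hole is at (252,174) and the thin drift at (258,212). I'll get the punch's position.

```bash
python3 - <<'E'
from h import *
s=np.load("pics/w10_st.npz"); C=cam("wrist",{"position":s["p"],"ee_rot":s["r"]}); d=np.load("pics/w10_d.npy")
def z2(p): return (np.array(p)+.5)/4-.5+np.array([180,90])
print("cap",onz(z2((260,276)),C,.122).round(4))
print("barrel base",onz(z2((263,214)),C,.046).round(4))
hole=onz(z2((290,338)),C,.046)[0]; print("hole",hole)
c=[onz(z2(q),C,.046)[0] for q in [(152,172),(342,132),(413,488),(236,522)]]
print(np.round(c,4)); v=c[0]-c[3]; w=c[1]-c[2]; 
for a in (v,w): print("yaw",np.degrees(np.arctan2(-a[0],a[1])),np.linalg.norm(a))
print("centre",np.mean(c,0))
a=(v+w);a/=np.linalg.norm(a); print("punch from hole",hole+.036*a)
for r in finder.regions_of("wrist","punch_grip")[:2]:
    m=r["region"]; print(r["confidence"],r["bbox"])
    ys,xs=np.nonzero(m); P=depthpt(np.c_[xs,ys],C,d); k=P[:,2]>.115; print(k.sum(),P[k].mean(0),P[:,2].max())
Rm=R.from_rotvec(s["r"]).as_matrix()
print(rel([.535,-.196,.069],Rm,(s["p"],Rm)))
print(arm.observe()["clock"])
E
```

```text
cap [[ 0.5342 -0.1945  0.122 ]]
barrel base [[ 0.5344 -0.1912  0.046 ]]
hole [ 0.53727469 -0.23063273  0.046     ]
[[ 0.5033 -0.1743  0.046 ]
 [ 0.561  -0.1705  0.046 ]
 [ 0.57   -0.2857  0.046 ]
 [ 0.5114 -0.2897  0.046 ]]
yaw 4.013725758740714 0.11564526294967384
yaw 4.450963999590188 0.11562436844875118
centre [ 0.53642817 -0.23005109  0.046     ]
punch from hole [ 0.53461786 -0.1947309   0.046     ]
0.85 [236.1, 140.3, 15.1, 25.0]
230 [ 0.5339412  -0.19337089  0.12418653] 0.41752458742741033
(array([191.2,  19.3,  -5.2]), array([0., 0., 0.]))
17.85
```

>>> send_rows --rows '[[[5,20.5,-5,0,0,0,80],[45,20.5,-5,0,0,0,60],[90,20.5,-5,0,0,0,50],[130,20.5,-5,0,0,0,50],[160,20.5,-5,0,0,0,50],[180,20.5,-5,0,0,0,50],[191,20.5,-5,0,0,0,50],[191,20.5,-5,0,0,0,50]]]' --grip_force 40

```text
clock: 18.65
position: [0.5347, -0.1946, 0.0681]
ee_rot: [0.109, 1.57, -0.108]
force: [0.6, -0.3, -0.3]
width: 0.501
```

>>> send_rows --rows '[[[0,0,0,0,0,0,40],[0,0,0,0,0,0,30],[0,0,0,0,0,0,20],[0,0,0,0,0,0,10],[0,0,0,0,0,0,0],[0,0,0,0,0,0,0],[0,0,0,0,0,0,0],[0,0,0,0,0,0,0]]]'

```text
clock: 19.45
position: [0.5358, -0.1948, 0.0697]
ee_rot: [0.108, 1.567, -0.108]
force: [-1.2, 0.8, 6.5]
width: 0.148
```

```bash
python3 - <<'E'
from h import *
im,d,C=shot("wrist","w11"); st=arm.observe(); p=st["position"]; Rm=R.from_rotvec(st["ee_rot"]).as_matrix()
print(st["clock"],p,st["force"].round(1),st["width"],st["ft_torque"].round(3),Rm.round(4).tolist())
E
```

```text
19.5 [ 0.53583548 -0.1948363   0.06968663] [-0.3  0.9  5.6] 0.14946982669464148 [ 0.1    0.186 -0.044] [[0.0009, 0.1376, 0.9905], [0.0, 0.9905, -0.1376], [-1.0, 0.0001, 0.0009]]
```

View pics/w11.png

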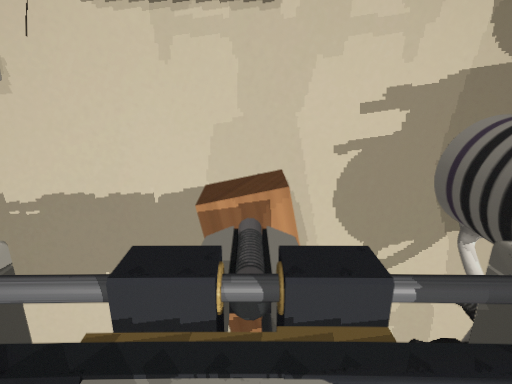

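The width is 13.7 mm and the punch is between the pads. I'll lift straight up.

>>> send_rows --rows '[[[-2,0,0,0,0,0,0],[-8,0,0,0,0,0,0],[-18,0,0,0,0,0,0],[-30,0,0,0,0,0,0],[-45,0,0,0,0,0,0],[-62,0,0,0,0,0,0],[-80,0,0,0,0,0,0],[-95,0,0,0,0,0,0]]]'

```text
clock: 20.3
position: [0.5356, -0.195, 0.1662]
ee_rot: [0.108, 1.567, -0.109]
force: [-0.0, 0.2, -1.7]
width: 0.144
```

```bash
python3 - <<'E'
from h import *
im,d,C=shot("wrist","w12"); np.save("pics/w12_d.npy",d); st=arm.observe(); p=st["position"]; Rm=R.from_rotvec(st["ee_rot"]).as_matrix()
print(st["clock"],p,st["force"].round(1),st["width"],st["ft_torque"].round(3),Rm.round(4).tolist())
cv2.imwrite("pics/w12z.png",cv2.resize(im[150:340,170:330,::-1],None,fx=4,fy=3,interpolation=cv2.INTER_CUBIC))
for q in finder.place_of("wrist","punch_point")[:2]: print(q)
E
```

```text
20.35 [ 0.53671899 -0.19556262  0.16830961] [ 1.5 -0.8  1.5] 0.15032471231768488 [-0.114 -0.024  0.054] [[0.0042, 0.138, 0.9904], [-0.0009, 0.9904, -0.138], [-1.0, -0.0003, 0.0043]]
```

View pics/w12z.png

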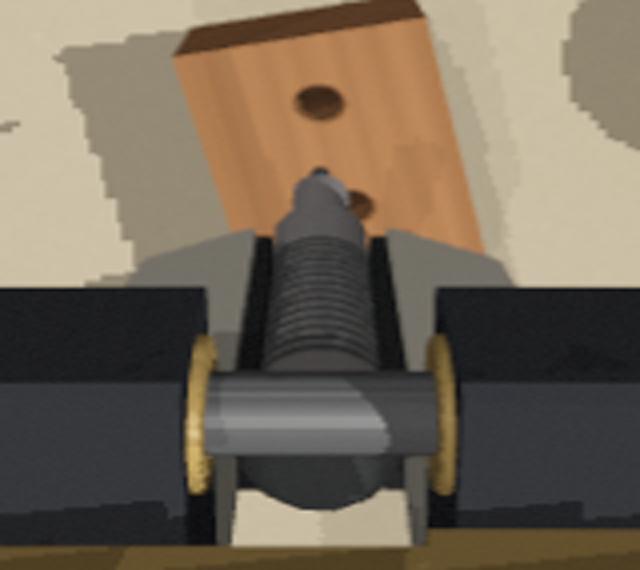

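The punch is free of the stand. I'll carry it over to the plate and hover about 25 mm above the spot.

>>> send_rows --rows '[[[-5,25,-5,0,0,0,0],[-5,65,-14,0,0,0,0],[-5,110,-23,0,0,0,0],[-5,155,-32,0,0,0,0],[-5,200,-42,0,0,0,0],[0,240,-50,0,0,0,0],[15,265,-56,0,0,0,0],[35,275,-58,0,0,0,0]]]'

```text
clock: 21.2
position: [0.5156, 0.0895, 0.129]
ee_rot: [0.106, 1.567, -0.103]
force: [-1.0, 0.4, -1.4]
width: 0.15
```

>>> send_rows --rows '[[[15,0,0,0,0,0,0],[25,0,0,0,0,0,0],[33,0,0,0,0,0,0],[34,0,0,0,0,0,0],[34,0,0,0,0,0,0],[34,0,0,0,0,0,0],[34,0,0,0,0,0,0],[34,0,0,0,0,0,0]]]'

```text
clock: 22.0
position: [0.5161, 0.0856, 0.0956]
ee_rot: [0.109, 1.567, -0.108]
force: [0.5, -0.1, -1.4]
width: 0.148
```

```bash
python3 - <<'E'
from h import *
im,d,C=shot("wrist","w13"); np.save("pics/w13_d.npy",d); st=arm.observe(); p=st["position"]; Rm=R.from_rotvec(st["ee_rot"]).as_matrix()
np.savez("pics/w13_st.npz",p=p,r=st["ee_rot"])
print(st["clock"],p,st["force"].round(1),st["width"],st["ft_torque"].round(3),Rm.round(4).tolist())
cv2.imwrite("pics/w13z.png",cv2.resize(im[130:250,170:330,::-1],None,fx=5,fy=5,interpolation=cv2.INTER_CUBIC))
E
```

```text
22.05 [0.51600726 0.08556858 0.09554145] [ 0.8  0.1 -1.7] 0.14726754454289803 [-0.111  0.084 -0.015] [[0.0005, 0.1377, 0.9905], [0.0003, 0.9905, -0.1377], [-1.0, 0.0003, 0.0005]]
```

View pics/w13z.png

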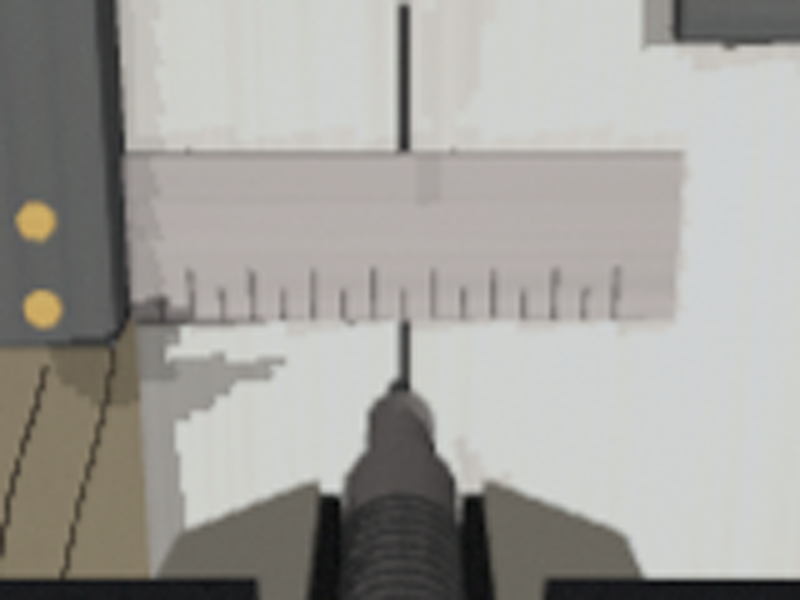

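Image w13 shows the tip at about (250,206), straight above the pen line at column 250. The blade's edge is at row 194. I'll compute the offsets in tool axes.

```bash
python3 - <<'E'
from h import *
s=np.load("pics/w13_st.npz"); p=s["p"]; Rm=R.from_rotvec(s["r"]).as_matrix(); C=cam("wrist",{"position":p,"ee_rot":s["r"]})
def z2(q): return (np.array(q)+.5)/5-.5+np.array([170,130])
def tool(q,z): return ((onz(z2(q),C,z)-p)@Rm*1000).round(2)
print("tip",tool((400,379),p[2]-.0617))
print("nose end mid", tool((400,390),p[2]-.0617+.014))
print("barrel",tool((399,497),p[2]-.0617+.038))
print("line",tool((404,345),.008),tool((405,325),.008),tool((404,20),.008),tool((404,148),.008))
print("blade edge",tool((300,319),.0111),tool((500,317),.0111),tool((620,317),.0111))
# project circle of nose end & tip to check
A=np.eye(4)
P=lambda t:(p+Rm@(np.array(t)/1000))
q=proj([P([61.7,0,0]),P([47.7,0,0]),P([23.7,0,0]),P([61.7,0,-1.1])],C); print(((q-[170,130]+.5)*5-.5).round(1))
E
```

```text
tip [[61.7   0.56 -1.3 ]]
nose end mid [[47.7   4.11 -1.29]]
barrel [[23.7  -1.44 -1.4 ]]
line [[87.54 -2.96 -0.63]] [[87.54  0.59 -0.47]] [[87.56 51.26 -0.7 ]] [[87.55 30.76 -0.67]]
blade edge [[ 84.43   2.66 -17.84]] [[84.45  3.02 15.22]] [[84.46  3.03 35.04]]
[[408.5 382.5]
 [409.  416.9]
 [409.9 486.7]
 [401.3 382.5]]
```

>>> send_rows --rows '[[[4,0,0.6,0,0,0,0],[8,0,0.6,0,0,0,0],[12,0,0.6,0,0,0,0],[16,0,0.6,0,0,0,0],[20,0,0.6,0,0,0,0],[20,0,0.6,0,0,0,0],[20,0,0.6,0,0,0,0],[20,0,0.6,0,0,0,0]]]'

```text
clock: 22.85
position: [0.5166, 0.0855, 0.0754]
ee_rot: [0.109, 1.568, -0.108]
force: [0.6, 0.4, -1.4]
width: 0.147
```

```bash
python3 - <<'E'
from h import *
im,d,C=shot("wrist","w14"); st=arm.observe(); p=st["position"]; Rm=R.from_rotvec(st["ee_rot"]).as_matrix()
np.savez("pics/w14_st.npz",p=p,r=st["ee_rot"])
print(st["clock"],p,st["force"].round(1),st["width"],st["ft_torque"].round(3),Rm.round(4).tolist())
cv2.imwrite("pics/w14z.png",cv2.resize(im[165:245,200:300,::-1],None,fx=7,fy=7,interpolation=cv2.INTER_CUBIC))
E
```

```text
22.9 [0.51654089 0.085459   0.07539944] [ 0.1  0.  -0.1] 0.14991234902559086 [-0.132  0.053  0.054] [[0.0003, 0.1377, 0.9905], [0.0001, 0.9905, -0.1377], [-1.0, 0.0002, 0.0003]]
```

View pics/w14z.png

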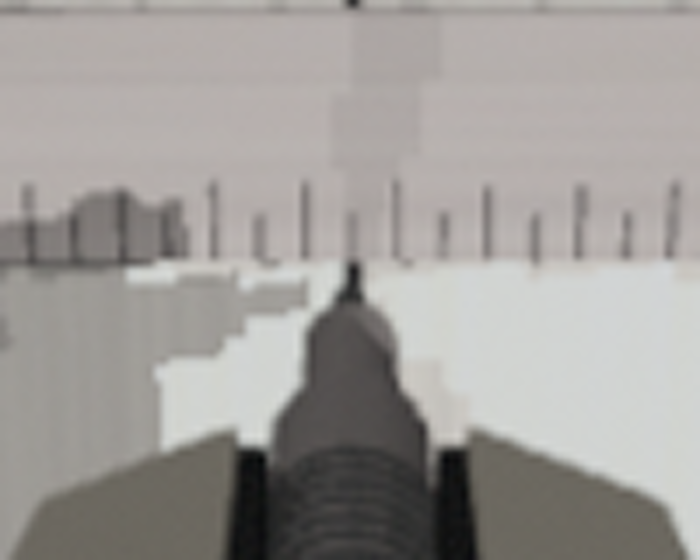

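```bash
python3 - <<'E'
from h import *
s=np.load("pics/w14_st.npz"); p=s["p"]; Rm=R.from_rotvec(s["r"]).as_matrix(); C=cam("wrist",{"position":p,"ee_rot":s["r"]})
g=cv2.cvtColor(cv2.imread("pics/w14.png"),cv2.COLOR_BGR2GRAY).astype(int)
for r in range(198,213): print(r,g[r,240:262].tolist())
print("above blade"); 
for r in range(160,167): print(r,g[r,244:258].tolist())
def t(px,z): return ((onz(px,C,z)-p)@Rm*1000).round(2)
print(t([[240,201.8],[262,201.8]],.0111))
P=lambda q:(p+Rm@(np.array(q)/1000))
print(proj([P([61.7,0,-1.2]),P([49,0,-1.2]),P([67.4,3,-1.2])],C))
# line centroid above blade and below
for rr in (range(158,164),range(203,205)):
  for r in rr:
    seg=g[r,244:258].astype(float); w=np.clip(np.median(seg)-20-seg,0,None); u=244+(w*np.arange(14)).sum()/w.sum(); print(r,round(u,2),t([[u,r]],.008))
for r in range(211,216):
    seg=g[r,236:266]; print(r,seg.tolist())
E
```

```text
198 [180, 180, 180, 131, 162, 180, 180, 180, 180, 156, 143, 162, 171, 170, 177, 180, 145, 167, 181, 180, 181, 181]
199 [181, 181, 182, 132, 162, 180, 181, 181, 181, 158, 143, 163, 171, 170, 178, 181, 146, 167, 181, 181, 182, 181]
200 [180, 180, 180, 130, 161, 180, 180, 180, 180, 157, 142, 162, 170, 169, 176, 180, 143, 166, 179, 180, 180, 180]
201 [179, 179, 179, 129, 161, 179, 179, 179, 179, 155, 141, 161, 169, 168, 176, 178, 143, 164, 178, 178, 178, 178]
202 [184, 193, 191, 179, 185, 190, 197, 200, 187, 135, 96, 133, 175, 186, 188, 189, 180, 161, 154, 183, 192, 191]
203 [203, 206, 206, 205, 204, 205, 209, 210, 191, 121, 37, 109, 177, 194, 195, 194, 193, 185, 182, 195, 198, 198]
204 [211, 210, 210, 192, 202, 210, 211, 210, 191, 120, 37, 107, 178, 194, 202, 204, 205, 205, 207, 206, 206, 206]
205 [184, 183, 183, 164, 197, 210, 210, 211, 180, 104, 41, 115, 188, 203, 208, 210, 210, 210, 211, 211, 211, 210]
206 [159, 159, 157, 155, 198, 210, 211, 189, 134, 68, 50, 104, 191, 208, 209, 209, 210, 210, 210, 210, 211, 210]
207 [160, 159, 157, 156, 198, 210, 211, 162, 79, 54, 51, 71, 172, 203, 
[... 1535 characters left out ...]
210, 211, 210, 192, 135, 84, 80, 82, 84, 83, 81, 86, 102, 108, 112, 136, 195, 210, 210, 211, 211, 210, 209, 209, 209, 210]
212 [211, 210, 210, 211, 210, 211, 210, 162, 92, 79, 80, 82, 84, 80, 80, 79, 87, 104, 113, 120, 172, 204, 210, 211, 211, 211, 209, 210, 209, 211]
213 [211, 211, 211, 211, 211, 211, 210, 152, 77, 78, 82, 82, 82, 80, 81, 80, 76, 85, 106, 111, 149, 199, 210, 210, 211, 211, 210, 209, 210, 210]
214 [210, 211, 211, 211, 211, 210, 210, 151, 76, 80, 81, 82, 83, 82, 80, 81, 77, 72, 85, 106, 136, 196, 210, 211, 210, 210, 210, 209, 210, 210]
215 [210, 211, 211, 211, 210, 210, 211, 151, 77, 80, 82, 82, 84, 82, 80, 79, 76, 72, 70, 82, 125, 194, 211, 210, 210, 210, 210, 209, 210, 211]
```

The tip is about 0.35 mm off the line's middle and about 2.2 mm from the blade edge. I'll trim +0.3 in z and -0.3 in y and come down close.

>>> send_rows --rows '[[[1,-0.3,0.3,0,0,0,0],[2,-0.3,0.3,0,0,0,0],[3,-0.3,0.3,0,0,0,0],[4,-0.3,0.3,0,0,0,0],[4,-0.3,0.3,0,0,0,0],[4,-0.3,0.3,0,0,0,0],[4,-0.3,0.3,0,0,0,0],[4,-0.3,0.3,0,0,0,0]]]'

```text
clock: 23.7
position: [0.5167, 0.0851, 0.0713]
ee_rot: [0.108, 1.568, -0.108]
force: [0.4, 0.4, -0.9]
width: 0.147
```

```bash
cat > look.py <<'E'
from h import *
import sys
tag=sys.argv[1]
F=[]
st=arm.observe(); im,d,C=shot("wrist",tag); F.append(st["force"])
im2,d2,C2=shot("scene",tag+"s"); F.append(arm.observe()["force"])
p=st["position"]; Rm=R.from_rotvec(st["ee_rot"]).as_matrix()
np.savez(f"pics/{tag}_st.npz",p=p,r=st["ee_rot"])
print(st["clock"],p.round(5),np.round(F,2).tolist(),st["width"].round(3),"tilt",Rm[:,0].round(4))
a=cv2.resize(im[165:245,200:300,::-1],None,fx=7,fy=7,interpolation=cv2.INTER_CUBIC)
cv2.imwrite(f"pics/{tag}z.png",a)
g=cv2.cvtColor(im,cv2.COLOR_RGB2GRAY).astype(int)
for r in range(197,214): print(r,g[r,240:262].tolist())
E
python3 look.py w15
```

```text
Traceback (most recent call last):
  File "look.py", line 9, in <module>
    print(st["clock"],p.round(5),np.round(F,2).tolist(),st["width"].round(3),"tilt",Rm[:,0].round(4))
                                                        ^^^^^^^^^^^^^^^^^
AttributeError: 'float' object has no attribute 'round'
```

```bash
sed -i 's/st\["width"\].round(3)/round(st["width"],3)/' look.py; python3 look.py w15
```

```text
23.8 [0.51669 0.08511 0.07125] [[0.21, -0.42, -0.57], [0.33, -0.39, -1.14]] 0.146 tilt [ 1.e-04  0.e+00 -1.e+00]
197 [175, 176, 158, 135, 164, 175, 174, 173, 173, 142, 156, 167, 167, 167, 173, 176, 127, 158, 176, 176, 176, 176]
198 [178, 177, 159, 128, 163, 177, 177, 178, 178, 139, 155, 168, 168, 168, 174, 177, 128, 160, 178, 177, 177, 178]
199 [179, 179, 161, 130, 165, 179, 179, 179, 180, 141, 156, 170, 170, 169, 176, 179, 130, 160, 179, 179, 179, 179]
200 [181, 181, 163, 131, 167, 180, 181, 181, 181, 142, 158, 171, 171, 172, 179, 181, 131, 162, 181, 181, 181, 182]
201 [180, 180, 162, 131, 167, 180, 180, 180, 181, 141, 157, 171, 171, 170, 178, 180, 131, 162, 181, 180, 181, 181]
202 [179, 179, 161, 130, 165, 179, 179, 179, 179, 140, 156, 168, 169, 170, 176, 178, 129, 160, 179, 179, 179, 179]
203 [167, 166, 158, 150, 175, 184, 185, 185, 172, 123, 125, 163, 178, 180, 183, 185, 146, 153, 166, 166, 166, 166]
204 [189, 187, 193, 196, 201, 203, 203, 204, 170, 99, 68, 141, 182, 191, 192, 192, 182, 184, 188, 187, 187, 185]
205 [207, 207, 210, 210, 211, 211, 211, 211, 163, 76, 41, 137, 184, 1
[... 217 characters left out ...]
 158, 189, 206, 210, 209, 210, 211, 211, 211, 211]
208 [160, 159, 157, 155, 155, 156, 144, 104, 76, 81, 82, 86, 132, 166, 200, 210, 209, 210, 211, 210, 211, 210]
209 [160, 158, 157, 156, 147, 129, 106, 88, 84, 91, 94, 100, 113, 127, 170, 202, 209, 210, 211, 211, 210, 211]
210 [160, 159, 157, 155, 131, 93, 81, 81, 85, 90, 94, 102, 105, 109, 125, 174, 203, 210, 210, 211, 211, 211]
211 [197, 196, 196, 170, 115, 81, 80, 82, 86, 86, 88, 88, 103, 108, 112, 143, 197, 210, 211, 211, 211, 211]
212 [211, 210, 211, 162, 91, 79, 80, 84, 84, 81, 80, 79, 86, 104, 112, 122, 173, 204, 211, 211, 211, 211]
213 [211, 211, 211, 151, 76, 79, 81, 83, 83, 81, 81, 79, 77, 85, 106, 113, 154, 200, 211, 210, 210, 211]
```

View pics/w15z.png

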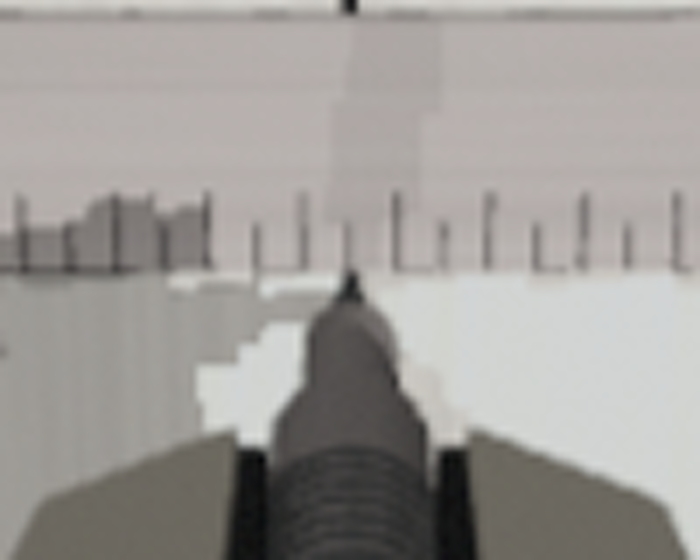

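The tip now lies on the line and about 2.6 mm from the blade edge. I'll descend in stages and watch the force.

>>> send_rows --rows '[[[0.5,0,0,0,0,0,0],[1,0,0,0,0,0,0],[1.5,0,0,0,0,0,0],[2,0,0,0,0,0,0],[2.5,0,0,0,0,0,0],[3,0,0,0,0,0,0],[3,0,0,0,0,0,0],[3,0,0,0,0,0,0]]]'

```text
clock: 24.7
position: [0.5167, 0.0851, 0.0683]
ee_rot: [0.108, 1.568, -0.108]
force: [0.5, 0.1, 0.9]
width: 0.15
```

```bash
python3 look.py w16 | head -1; python3 - <<'E'
from h import *
for i in range(6):
    print(arm.observe()["force"].round(2)); optics.get_image("top")
E
```

```text
24.7 [0.51674 0.08513 0.06829] [[0.53, 0.13, 0.91], [-1.05, 0.05, 0.79]] 0.15 tilt [ 2.e-04  1.e-04 -1.e+00]
[-1.05  0.05  0.79]
[-0.55 -1.03  1.27]
[-0.17 -0.83  1.3 ]
[-0.21  0.15  0.83]
[ 0.31 -0.41  1.19]
[ 0.45 -0.67 -0.03]
```

View pics/w16z.png

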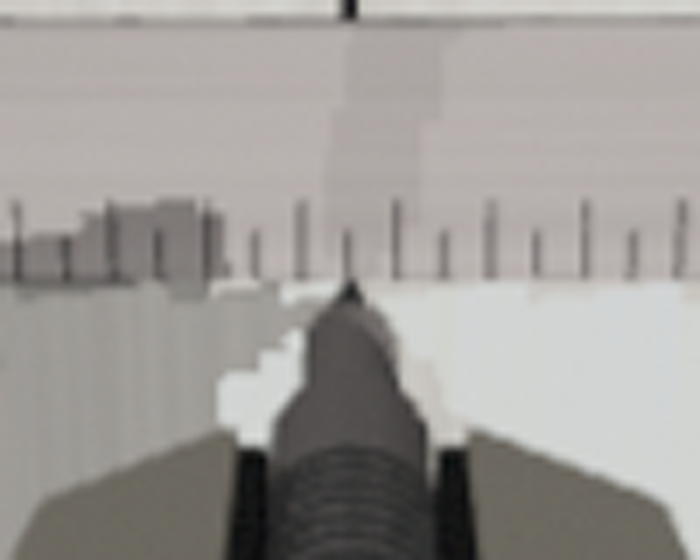

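Contact: about 2 N, with roughly 1 mm of tip travel. I'll go 4 mm further, slowly.

>>> send_rows --rows '[[[0.6,0,0,0,0,0,0],[1.2,0,0,0,0,0,0],[1.8,0,0,0,0,0,0],[2.4,0,0,0,0,0,0],[3,0,0,0,0,0,0],[3.5,0,0,0,0,0,0],[4,0,0,0,0,0,0],[4,0,0,0,0,0,0]]]'

```text
clock: 25.9
position: [0.5167, 0.0852, 0.0642]
ee_rot: [0.109, 1.568, -0.108]
force: [-0.3, -0.1, 3.3]
width: 0.145
```

```bash
python3 look.py w17; python3 - <<'E'
from h import *
F=[]
for i in range(14):
    F.append(arm.observe()["force"]); optics.get_image("top")
F=np.array(F); print(F.mean(0).round(2),F.std(0).round(2)); print(arm.observe()["position"],arm.observe()["clock"])
E
```

```text
25.9 [0.51673 0.08516 0.06423] [[-0.35, -0.07, 3.34], [-0.89, -0.67, 2.59]] 0.145 tilt [ 1.e-04  1.e-04 -1.e+00]
197 [177, 177, 141, 147, 171, 177, 171, 167, 167, 167, 167, 166, 167, 167, 167, 167, 119, 148, 167, 167, 174, 176]
198 [176, 175, 141, 137, 167, 175, 169, 166, 166, 166, 165, 165, 165, 166, 165, 165, 117, 148, 165, 169, 174, 175]
199 [175, 175, 141, 138, 168, 175, 168, 165, 165, 155, 161, 166, 166, 166, 165, 166, 118, 153, 172, 174, 176, 176]
200 [177, 176, 141, 139, 165, 171, 167, 167, 167, 132, 152, 167, 167, 166, 167, 167, 118, 158, 176, 176, 177, 176]
201 [179, 178, 143, 140, 164, 168, 168, 168, 169, 121, 150, 169, 168, 168, 168, 167, 120, 159, 178, 178, 178, 178]
202 [180, 180, 144, 142, 165, 170, 170, 171, 170, 122, 152, 170, 171, 171, 170, 170, 121, 161, 180, 180, 180, 180]
203 [182, 183, 147, 144, 167, 173, 173, 173, 173, 123, 155, 172, 173, 172, 173, 172, 124, 164, 183, 182, 182, 182]
204 [181, 182, 146, 139, 165, 172, 173, 172, 172, 122, 154, 172, 172, 172, 173, 172, 123, 163, 182, 182, 182, 182]
205 [180, 180, 145, 135, 163, 170, 170, 170, 171, 121, 152, 170, 17
[... 306 characters left out ...]
157, 144, 155, 123, 85, 81, 114, 156, 172, 190, 195, 195, 192, 198, 201, 206, 207]
209 [161, 158, 156, 156, 149, 128, 106, 88, 85, 90, 96, 101, 117, 129, 164, 197, 205, 207, 207, 208, 210, 212]
210 [161, 159, 156, 156, 131, 94, 81, 83, 83, 91, 96, 101, 106, 109, 127, 175, 204, 211, 211, 211, 212, 211]
211 [160, 158, 157, 142, 106, 82, 81, 82, 82, 85, 88, 99, 107, 110, 112, 155, 200, 211, 212, 212, 211, 212]
212 [160, 158, 156, 121, 83, 79, 81, 82, 84, 82, 81, 87, 104, 110, 113, 133, 172, 197, 209, 211, 212, 212]
213 [161, 159, 157, 112, 77, 81, 80, 83, 83, 82, 80, 80, 87, 105, 114, 113, 147, 187, 207, 211, 211, 212]
[-0.1   0.02  2.76] [0.55 0.51 0.46]
[0.51668683 0.08515179 0.06424268] 26.7
```

View pics/w17z.png

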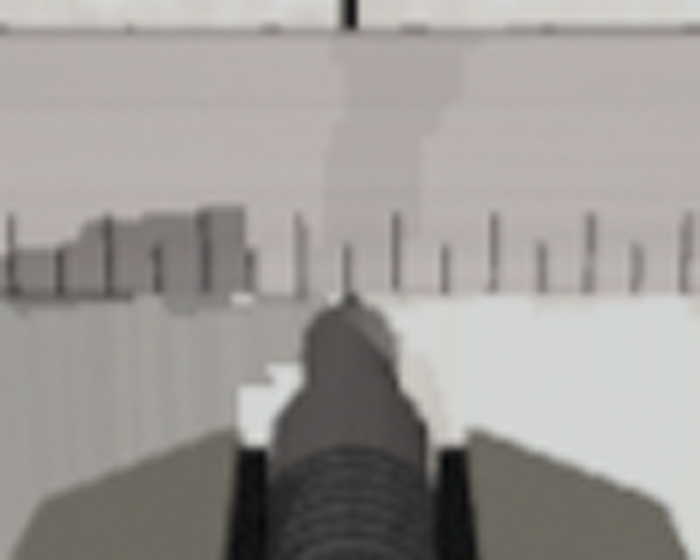

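The net spring force is about 4.0 N, or about 5 mm in. By kinematics it is about 5.5 mm. I'll go 0.8 mm more to centre on half-way.

>>> send_rows --rows '[[[0.2,0,0,0,0,0,0],[0.4,0,0,0,0,0,0],[0.6,0,0,0,0,0,0],[0.8,0,0,0,0,0,0],[0.8,0,0,0,0,0,0],[0.8,0,0,0,0,0,0],[0.8,0,0,0,0,0,0],[0.8,0,0,0,0,0,0]]]'

```text
clock: 27.5
position: [0.5167, 0.0852, 0.0635]
ee_rot: [0.108, 1.568, -0.108]
force: [-0.3, 0.1, 3.2]
width: 0.15
```

```bash
python3 look.py w18|head -1; python3 - <<'E'
from h import *
F=[]
for i in range(20):
    F.append(arm.observe()["force"]); optics.get_image("top")
F=np.array(F); print(F.mean(0).round(2),F.std(0).round(2)); st=arm.observe();print(st["position"],st["clock"],st["ft_torque"])
im,d,C=shot("top","t18"); cv2.imwrite("pics/t18z.png",cv2.resize(im[170:270,150:300,::-1],None,fx=5,fy=5,interpolation=cv2.INTER_CUBIC))
im=cv2.imread("pics/w18s.png"); cv2.imwrite("pics/s18z.png",cv2.resize(im[150:260,170:350],None,fx=4,fy=4,interpolation=cv2.INTER_CUBIC))
E
```

```text
27.5 [0.51669 0.08516 0.06345] [[-0.34, 0.14, 3.2], [-0.28, 0.18, 3.25]] 0.15 tilt [ 1.e-04  0.e+00 -1.e+00]
[-0.1   0.02  2.88] [0.64 0.46 0.51]
[0.51665235 0.08514887 0.06340764] 28.6 [-0.10169482  0.12076815 -0.01246923]
```

View pics/w18.png

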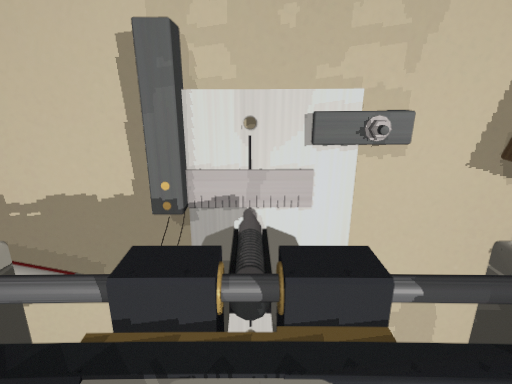

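View pics/s18z.png

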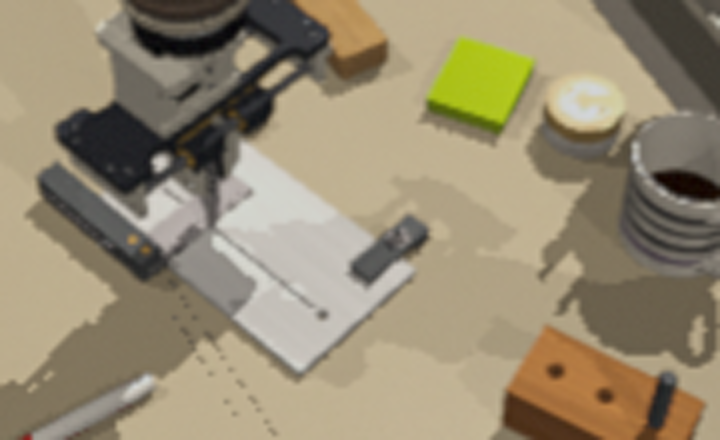

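```bash
python3 - <<'E'
import cv2
im=cv2.imread("pics/w18.png"); cv2.imwrite("pics/w18y.png",cv2.resize(im[150:245,140:330],None,fx=4,fy=4,interpolation=cv2.INTER_CUBIC))
E
```

```text
(no output)
```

View pics/w18y.png

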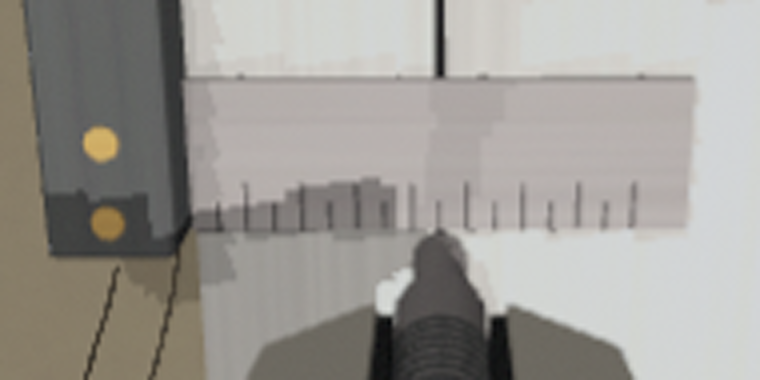

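The plate edge and stock face need a closer look for flushness.

```bash
python3 - <<'E'
from h import *
ex=np.array([.9909,-.1349,0])
for tag in ("w9","w13","w18"):
    s=np.load(f"pics/{tag}_st.npz"); C=cam("wrist",{"position":s["p"],"ee_rot":s["r"]})
    g=cv2.cvtColor(cv2.imread(f"pics/{tag}.png"),cv2.COLOR_BGR2GRAY).astype(int)
    # predict rows: corner ideal ; 
    ey=np.array([.1349,.9909,0])
    base=np.array([.5167-.0012,.0877,.008])  # camera-frame intersection (biased)
    edge=base-.045*ex
    names={"corner z8":edge,"edge -10":edge-.010*ey,"edge -20":edge-.02*ey,"face top z26 +10":edge+.010*ey+[0,0,.018],"face top +60":edge+.06*ey+[0,0,.018],"back top +10":edge-.022*ex+.01*ey+[0,0,.018]}
    for n,P in names.items():
        u,v=proj([P],C)[0]
        r=int(round(v)); c=int(round(u))
        if 0<=r<384: print(tag,n,u.round(2),v.round(2),"cols",c-6,g[r,c-6:c+7].tolist())
im=cv2.imread("pics/w18.png"); cv2.imwrite("pics/w18x.png",cv2.resize(im[185:245,165:225],None,fx=9,fy=9,interpolation=cv2.INTER_CUBIC))
E
```

```text
w9 corner z8 227.92 117.1 cols 222 [62, 61, 61, 63, 58, 80, 71, 62, 57, 58, 58, 51, 65]
w9 edge -10 228.17 128.49 cols 222 [84, 73, 83, 83, 83, 83, 118, 155, 166, 168, 166, 166, 166]
w9 edge -20 228.42 139.62 cols 222 [151, 143, 114, 101, 101, 103, 117, 168, 180, 181, 180, 179, 180]
w9 face top z26 +10 226.14 106.32 cols 220 [76, 79, 79, 77, 79, 75, 53, 59, 112, 131, 133, 133, 133]
w9 face top +60 224.5 39.05 cols 219 [72, 73, 73, 79, 77, 72, 47, 98, 149, 155, 156, 165, 167]
w9 back top +10 199.5 106.28 cols 194 [101, 100, 102, 101, 102, 101, 72, 72, 77, 78, 79, 80, 78]
w13 corner z8 196.36 193.11 cols 190 [98, 95, 88, 64, 55, 45, 91, 94, 91, 89, 90, 90, 73]
w13 edge -10 197.0 204.35 cols 191 [86, 60, 93, 103, 103, 102, 110, 123, 130, 132, 130, 130, 130]
w13 edge -20 197.62 215.33 cols 192 [123, 123, 124, 123, 123, 124, 140, 150, 153, 154, 151, 151, 153]
w13 face top z26 +10 191.79 188.05 cols 186 [97, 98, 97, 97, 96, 94, 74, 57, 53, 54, 132, 155, 158]
w13 face top +60 187.62 121.77 cols 182 [97, 98, 98, 99, 98, 94, 71, 55, 54, 54, 55, 171, 180]
w13 back top +10 163.14 188.11 cols 157 [122, 124, 124, 124, 123, 124, 122, 91, 86, 95, 96, 97, 98]
w18 corner z8 188.17 206.23 cols 182 [98, 74, 60, 44, 30, 43, 95, 104, 103, 105, 104, 104, 78]
w18 edge -10 189.0 218.8 cols 183 [62, 94, 103, 103, 104, 104, 108, 127, 130, 132, 134, 132, 132]
w18 edge -20 189.8 231.05 cols 184 [126, 127, 126, 127, 127, 126, 132, 150, 155, 156, 156, 154, 155]
w18 face top z26 +10 182.12 201.7 cols 176 [65, 96, 100, 99, 99, 97, 94, 68, 54, 53, 55, 76, 140]
w18 face top +60 176.52 125.88 cols 171 [100, 100, 101, 101, 101, 97, 81, 57, 55, 56, 56, 58, 98]
w18 back top +10 149.16 201.79 cols 143 [125, 126, 125, 125, 128, 126, 125, 125, 74, 66, 66, 67, 67]
```

View pics/w18x.png

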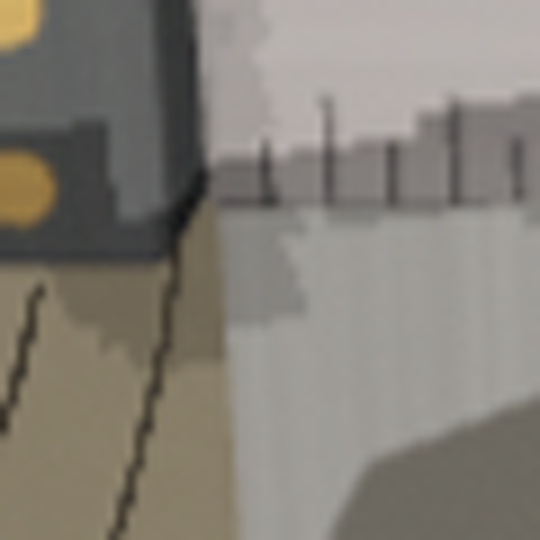

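Assuming it is flush, the model predicts the edge and corner at column 188.2 and the picture shows 187.7–188.2. So the stock is flush to within about half a mm and the tick strip sits at the blade's edge. I'll hand in.

```bash
python3 - <<'E'
from h import *
st=arm.observe(); print(st["clock"],st["position"],st["force"].round(2))
print(arm.sign_off())
E
```

```text
28.65 [0.51665907 0.085137   0.0634337 ] [-0.42  0.13  3.76]
the job is handed in; nothing more can be done
None
```

The job is handed in after 28.7 s. The square is laid and released, and the arm is holding the spring punch upright at the marked spot. It is pushed in about half-way and has not tripped.

**Square:**
- The stock stands on the bench, pressed against the plate's near edge. The last wrist picture puts it flush to within about 0.5 mm.
- After release, about 1.3 mm of the 2.4 mm tick showed beside the blade. That puts the blade's edge within about 0.3 mm of the tick's middle.

**Punch:**
- **Position:** the point is on the pen line to within about 0.3 mm. Its axis is about 2.5 mm from the blade's edge, and I read no sideways load.
- **Depth:** the two checks disagree slightly. The arm's height gives about 6.3 mm of tip travel and the spring force (about 4.1 N) gives about 5.1 mm. Both are close to the 6 mm half-way mark and well short of the 10.5 mm trip.

**What went wrong on the way:**
- The square slipped about 2.5 mm in the grip when I lifted it, because the fingers had not fully closed.
- Because of that slip I set it down too hard, with about 47 N going through the square onto the bench. I eased off at once.
- It then stuck when I tried to slide it, so I lifted it 3 mm, moved it against the edge, lowered and released it, and pressed it home with one finger.

I did not touch the drift punch or the other loose things.

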